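# Put the baking kit away: nozzles in, cap locked, tubs stacked

## Task

Put the baking kit away: drop the steel piping nozzles through the round opening into the big clear tub and close the opening with its quarter-turn cap, pressed home through the notches and turned clockwise as far as it goes. Build one upright tower with all the small lidded tubs on the free half of the big tub's lid, every tub with its feet down in the recesses of the lid below. Leave the pitcher, the jar and the two loaf pans where they are.

Things in the scene. Friction and masses are not known exactly. Their poses are not given: they have to be found in the camera images.
- store_tub: big clear tub held to the counter by suction feet, 92 (x) x 190 (y) x 106 mm high, walls 3 mm, floor 8 mm up, one space inside, grey lid fixed on. Origin at the centre of its underside, z up. The lid's +y half has the round opening for the nozzles and cap, its -y half the four recesses on which the small tubs stack.
- stack_place (a point): where the first small tub goes: the point midway between the four recesses in the big lid, level with their floors (101 mm up, 5 mm below the lid's top). Recesses 18 x 18 mm, at +-21 mm along the big tub's x and +-31 mm along its y. A tub seated here has its origin on this point and its y along the big tub's y, either way round.
- opening (a point): centre of the opening in the big lid, level with the lid's top (106 mm up). 53 mm across, through a rim 6 mm thick, with two notches 18 mm wide, reaching 34.5 mm from the centre, towards +y and -y of the big tub. Under the rim the cap's lugs turn clockwise (from above) about 60 degrees from the notches to a stop; a stop blocks the other way.
- cap: grey quarter-turn cap, 90 g, upright on the counter at the start; origin at the centre of its underside, z up. Plug 46 mm across, 13 mm high; at its bottom two lugs along +-x, 12 mm wide, 5 mm high, out to 31 mm from the centre. Above it a flange 74 mm across, 13 to 19 mm up. Lugs over the notches, it drops in till the flange is on the lid (origin 13 mm below the lid's top).
- cap_bar (a point): centre of the cap's grip bar, 31 mm above the cap's origin. The bar lies along the cap's x: 46 mm long, 14 mm wide, 24 mm high (19 to 43 mm above the origin). Once home the cap turns clockwise seen from above, about 60 degrees to the stop, and is locked, with 2 mm of play up and down.
- tub_a: small white tub, grey lid fixed on, 66 (x) x 86 (y) x 52 mm high, 0.2 to 0.42 kg; origin at the centre of its underside at the bottom of its feet, z up. Sides flat from 6 mm up: grip across x. Four tapered feet 5.5 mm high, 14 to 10 mm across, at x +-21, y +-31 mm. Lid recesses 18 x 18 x 5 mm at the same x, y: a tub seated on this one has its origin 47 mm above this one's.
- tub_b: second small tub, the same as tub_a in every way and interchangeable with it; either way round fits. Of the four small tubs three or four are present
- tub_c: third small tub, the same as tub_a in every way and interchangeable with it; either way round fits. Of the four small tubs three or four are present
- tub_d: fourth small tub, the same as tub_a in every way and interchangeable with it; either way round fits. Of the four small tubs three or four are present
- nozzle_a: steel piping nozzle, open at both ends, 36 mm high, walls 2 mm: a round collar 28 mm across for the lowest 10 mm, then a cone to 11 mm across at the tip, 30 g; origin at the centre of its wide end, z towards the tip. Stands on its wide end at the start. They nest loosely when dropped on one another. Of four, three or four are present
- nozzle_b: steel piping nozzle, open at both ends, 36 mm high, walls 2 mm: a round collar 28 mm across for the lowest 10 mm, then a cone to 11 mm across at the tip, 30 g; origin at the centre of its wide end, z towards the tip. Stands on its wide end at the start. They nest loosely when dropped on one another. Of four, three or four are present
- nozzle_c: steel piping nozzle, open at both ends, 36 mm high, walls 2 mm: a round collar 28 mm across for the lowest 10 mm, then a cone to 11 mm across at the tip, 30 g; origin at the centre of its wide end, z towards the tip. Stands on its wide end at the start. They nest loosely when dropped on one another. Of four, three or four are present
- nozzle_d: steel piping nozzle, open at both ends, 36 mm high, walls 2 mm: a round collar 28 mm across for the lowest 10 mm, then a cone to 11 mm across at the tip, 30 g; origin at the centre of its wide end, z towards the tip. Stands on its wide end at the start. They nest loosely when dropped on one another. Of four, three or four are present
- pitcher: small green ceramic pitcher, 105 mm high, 86 mm across, origin at the centre of its underside; not part of the job
- jar: glass jar with a red twist cap, 80 mm across, 130 mm high, origin at the centre of its underside; not part of the job
- pan_a: aluminium loaf pan 215 x 110 x 62 mm, origin at the centre of its underside; not part of the job
- pan_b: aluminium loaf pan 215 x 110 x 62 mm, origin at the centre of its underside; not part of the job
Mind the look-alikes: they are no part of the job. Leave any green look-alike of the tub_c alone. What is shaped like the tub_b but green is not meant.

How it is judged:
On the way, in this order (a step that is already met when the one before it is completed fails the run):
1. every nozzle present is inside the big tub (x of nozzle_a in the frame of store_tub between -0.046 and 0.046 m and y of nozzle_a in the frame of store_tub between -0.095 and 0.095 m and z of nozzle_a in the frame of store_tub between 0 and 0.095 m and x of nozzle_b in the frame of store_tub between -0.046 and 0.046 m and y of nozzle_b in the frame of store_tub between -0.095 and 0.095 m and z of nozzle_b in the frame of store_tub between 0 and 0.095 m and x of nozzle_c in the frame of store_tub between -0.046 and 0.046 m and y of nozzle_c in the frame of store_tub between -0.095 and 0.095 m and z of nozzle_c in the frame of store_tub between 0 and 0.095 m and x of nozzle_d in the frame of store_tub between -0.046 and 0.046 m and y of nozzle_d in the frame of store_tub between -0.095 and 0.095 m and z of nozzle_d in the frame of store_tub between 0 and 0.095 m), for 0.2 s.
2. the cap is home in the opening and turned clockwise to lock (z of cap in the frame of opening between -0.0155 and -0.0105 m and horizontal distance between cap and opening below 0.006 m and angle between the x axis of cap and the y axis of store_tub, either way round above 0.8 rad and angle between cap's own z axis and vertical below 0.08 rad), for 0.2 s.
At the end, for the whole second after the job is handed in: Nozzles inside the big tub; cap flange on the lid (within 2.5 mm), turned over 46 degrees; every small tub at rest, upright (1.7 degrees), over the stacking place (12 mm), in line (7 degrees), at one of the four heights with its feet fully in the recesses (2 mm) (all of step 1 and all of step 2 and linear speed of each of cap, tub_a, tub_b, tub_c, tub_d below 0.02 m/s and horizontal distance between each of tub_a, tub_b, tub_c, tub_d and stack_place below 0.012 m and angle between the x axis of each of tub_a, tub_b, tub_c, tub_d and the x axis of store_tub, either way round below 0.12 rad and angle between each of tub_a, tub_b, tub_c, tub_d's own z axis and vertical below 0.03 rad and (z of tub_a in the frame of stack_place between -0.002 and 0.002 m or z of tub_a in the frame of stack_place between 0.045 and 0.049 m or z of tub_a in the frame of stack_place between 0.092 and 0.096 m or z of tub_a in the frame of stack_place between 0.139 and 0.143 m) and (z of tub_b in the frame of stack_place between -0.002 and 0.002 m or z of tub_b in the frame of stack_place between 0.045 and 0.049 m or z of tub_b in the frame of stack_place between 0.092 and 0.096 m or z of tub_b in the frame of stack_place between 0.139 and 0.143 m) and (z of tub_c in the frame of stack_place between -0.002 and 0.002 m or z of tub_c in the frame of stack_place between 0.045 and 0.049 m or z of tub_c in the frame of stack_place between 0.092 and 0.096 m or z of tub_c in the frame of stack_place between 0.139 and 0.143 m) and (z of tub_d in the frame of stack_place between -0.002 and 0.002 m or z of tub_d in the frame of stack_place between 0.045 and 0.049 m or z of tub_d in the frame of stack_place between 0.092 and 0.096 m or z of tub_d in the frame of stack_place between 0.139 and 0.143 m)); the robot touches nothing.
It fails at once if the pitcher is moved more than 40 mm or tipped (distance of pitcher from where it was at the start of the episode above 0.04 m or angle between pitcher's own z axis and vertical above 0.4 rad).
It fails at once if the jar is moved more than 40 mm or tipped (distance of jar from where it was at the start of the episode above 0.04 m or angle between jar's own z axis and vertical above 0.4 rad).
It fails at once if the loaf pan is moved more than 40 mm or tipped (distance of pan_a from where it was at the start of the episode above 0.04 m or angle between pan_a's own z axis and vertical above 0.4 rad).
It fails at once if the other loaf pan is moved more than 40 mm or tipped (distance of pan_b from where it was at the start of the episode above 0.04 m or angle between pan_b's own z axis and vertical above 0.4 rad).
Of tub_a, tub_b, tub_c, tub_d only 3 to 4 are there at a start; the rules pass over those that are not, and their reading is None.
Of nozzle_a, nozzle_b, nozzle_c, nozzle_d only 3 to 4 are there at a start; the rules pass over those that are not, and their reading is None.
At some moment in a run one of tub_a, tub_b, tub_c, tub_d, cap, nozzle_a, nozzle_b, nozzle_c, nozzle_d may be knocked a few centimetres aside while the robot is not near it.
It also fails if it takes over 200 s, if anything falls off the work surface, if the arm or the gripper's body presses on something with over 40 N, if the wrist force passes 120 N, or if a joint passes its speed limit or range.

## Robot

A 6-joint arm with a two-finger parallel gripper is mounted at the origin on the work surface. World frame = base frame: x ahead of the robot, y to its left, z up, the work surface at z = 0. Lengths are in m, angles in rad, forces in N, time in s.
With the tool pointing down it reaches from about 0.35 to 0.975 m from the base axis. Payload 4.9 kg.
Tool frame: the origin (TCP) lies at the very end of the fingers, on their centre line; the grasp point (between the pads) lies behind it (manip.pinch_z is the y of the grasp point in the tool frame, in m); y points along the fingers, x is the direction in which the jaws open and shut, and the axes are right-handed (so a half turn about y gives the same grasp; the last joint's range is limited). The gripper opens to 85 mm and grips with 20 to 120 N. Pads are 22 mm wide; open, the fingers measure 114 mm over their backs; the gripper's body (76 mm by 85 mm) begins 54 mm behind the grasp point. The pads swing forward as they close: fully open they stand 13 mm farther back than shut.
Start: joints at [-1.253, 0.053, 1.613, -0, 1.476, -0.119], TCP at [0.264, -0.566, 0.231] pointing down, gripper open.
Joint ranges: [-3.01, 3.01], [-1.01, 2.22], [0.06, 2.58], [-1.02, 4.17], [0.09, 2.62], [-3.14, 3.14]. Speed limits (rad/s): [2.57, 2.57, 3.14, 3.14, 3.14, 3.14].

## Interface

Orientations are given as a unit quaternion [w, x, y, z].
In Python, from plant import manip gives the robot as it stands.
- The arm moves only by the tool drive_tool, never from a script. Its argument "motion" is a list of rows, each a list of 3 entries, a list of its own where there are three numbers: the shift along the tool's x, y, z in units of 25 mm (1.0 is 25 mm), then the turn, a rotation vector about the tool's x, y, z in units of 5 degrees (1.0 is 5 degrees), then the closure, from -1 (fully open) to 1 (shut). A call has 1 to 12 rows; each row shifts and turns the commanded pose from where the row before left it, along the tool's axes as they then stand; what a row does not reach is not made up. A row lasts 1/10 s, in which the tool goes at most 50 mm and 8.59 degrees, less where a joint would pass 70% of its speed; a pose out of reach is approached as far as the arm can. A call is refused whole if a number of a shift passes 1 or a number of a turn 1, either way. A call with a gripper value outside its range is refused whole. The fingers move at their own pace and stop on an object; the grip force is fixed at half the most. Time passes only in rows, so rows that do not move let the fingers close. It gives the time, the measured TCP pose, the force and the opening at its end, in the units of the state.
- manip.state(): the state, without advancing time (a new reading comes with each control period).
- manip.grab_frame(name): name is "scene" or "top" or "wrist"; returns a dict with "img" (420x560x3 uint8, blue, green, red), "range_z" (420x560 float32, m along the optical axis (not along the pixel's ray), 0 where there is no reading), "camera_matrix" (3x3 intrinsics, pixels), "world_from_camera" (4x4, takes a point from camera to world coordinates); the wrist camera has in their place "T_tool_cam" (4x4, takes a point from camera to tool coordinates, whose origin is the TCP and whose axes are the tool frame's). Camera axes: x right, y down, z forward; pixel columns grow to the right and rows downward; lengths in m; the calibration is good to about 2 mm. A picture is of the moment at which its call begins: read the wrist's pose just before it.
- manip.job_done(): hands the job in, once; it reports no verdict.
The state is a dict: "time": time; "joint_pos": joint angles; "joint_vel": joint speeds; "joint_efforts": joint torques, N m; "tool_pos": TCP position; "tool_rot": TCP orientation; "contact_force": force on the tool from outside, world axes, zero at the start; "ft_torque": the same for the moment, N m; "gripper_width": opening from 0.0 (shut) to 1.0 (fully open).
Only numpy, scipy, OpenCV 4.12 (cv2) and the standard library are available. Lean on these libraries where they do the work, as an engineer would, in place of code of your own. Each camera call takes 0.05 s, during which the arm holds its last target. There are 200 camera calls.

## Working session

There is one attempt and no reset: what is moved stays moved. The work goes in short steps, Python scripts to look and compute and a tool call to move; the robot and the scene stay as the last step left them, time stands still between calls to the robot, and variables do not carry over. Pictures are saved under pics/ and viewed, about 12 in all and at most 16, crops included, and the job is handed in when it is done.

Besides the shell and the picture viewer there is one more tool, called after "Call:" by a JSON object that holds its "api" and its "payload". drive_tool: Moves the arm, as the interface text tells. Its arguments: {"type":"object","properties":{"motion":{"type":"array","items":{"type":"array"}}},"required":["motion"]}

```bash
ls; mkdir -p pics; cat > h.py <<'E'
import numpy as np, cv2, pickle
from plant import manip
from scipy.spatial.transform import Rotation as R
def grab(n):
    s=manip.state(); f=manip.grab_frame(n); 
    if n=="wrist":
        T=np.eye(4); q=s["tool_rot"]; T[:3,:3]=R.from_quat([q[1],q[2],q[3],q[0]]).as_matrix(); T[:3,3]=s["tool_pos"]
        f["world_from_camera"]=T@np.array(f["T_tool_cam"])
    return f
def cloud(f):
    K=np.array(f["camera_matrix"]); z=f["range_z"]; v,u=np.mgrid[:z.shape[0],:z.shape[1]]
    p=np.stack([(u-K[0,2])/K[0,0]*z,(v-K[1,2])/K[1,1]*z,z,np.ones_like(z)],-1)
    P=(p@np.array(f["world_from_camera"]).T)[...,:3]; P[z==0]=np.nan
    return P
def ray(f,uv,h):
    K=np.array(f["camera_matrix"]); T=np.array(f["world_from_camera"])
    uv=np.atleast_2d(uv).astype(float)
    d=np.c_[(uv[:,0]-K[0,2])/K[0,0],(uv[:,1]-K[1,2])/K[1,1],np.ones(len(uv))]@T[:3,:3].T
    o=T[:3,3]; return (o+d*((h-o[2])/d[:,2])[:,None])
E
python3 - <<'E'
from h import *
print(manip.state(), manip.pinch_z)
for n in("scene","top","wrist"):
    f=grab(n); cv2.imwrite(f"pics/{n}0.png",f["img"]); pickle.dump(f,open(f"{n}0.pkl","wb")); print(n,np.round(f["camera_matrix"],1).tolist(),np.round(f["world_from_camera"],3).tolist())
print(np.round(f["T_tool_cam"],4).tolist())
a=cv2.imread("pics/scene0.png"); b=cv2.imread("pics/top0.png")
E
```

```text
pics
{'time': 0.0, 'joint_pos': array([-1.25296854e+00,  5.33683104e-02,  1.61429637e+00,  2.62235535e-05,
        1.47601039e+00, -1.18978166e-01]), 'joint_vel': array([ 1.84837314e-03,  1.31384905e-03,  1.50926504e-04,  2.89240905e-06,
       -9.71462706e-04, -6.72082112e-04]), 'joint_efforts': array([-1.36264807e-03, -3.93678117e+01, -3.70178640e+01, -2.14843853e-04,
        7.01169643e-03,  6.19955287e-06]), 'tool_pos': array([ 0.264227  , -0.56570908,  0.23005451]), 'tool_rot': array([ 0.59693047, -0.59598347,  0.38035136, -0.37922363]), 'contact_force': array([0.25334483, 0.3619678 , 0.95677278]), 'ft_torque': array([-0.00722385,  0.04038732,  0.03691944]), 'gripper_width': 1.0029087080074222} -0.0187
scene [[461.4, 0.0, 279.6], [0.0, 461.4, 207.0], [0.0, 0.0, 1.0]] [[-0.831, 0.304, -0.466, 1.147], [0.557, 0.449, -0.699, 0.867], [-0.004, -0.84, -0.542, 0.785], [0.0, 0.0, 0.0, 1.0]]
top [[386.0, 0.0, 271.5], [0.0, 386.0, 212.6], [0.0, 0.0, 1.0]] [[-0.019, -0.981, 0.191, 0.296], [-1.0, 0.019, -0.002, -0.007], [-0.002, -0.191, -0.982, 1.221], [0.0, 0.0, 0.0, 1.0]]
wrist [[301.0, 0.0, 283.7], [0.0, 301.0, 210.6], [0.0, 0.0, 1.0]] [[0.424, -0.856, -0.298, 0.34], [-0.906, -0.401, -0.137, -0.531], [-0.002, 0.328, -0.945, 0.373], [0.0, 0.0, 0.0, 1.0]]
[[1.0, 0.0006, -0.0002, 0.0003], [0.0004, -0.3278, 0.9447, -0.1431], [0.0005, -0.9447, -0.3278, 0.0836], [0.0, 0.0, 0.0, 1.0]]
```

View pics/top0.png

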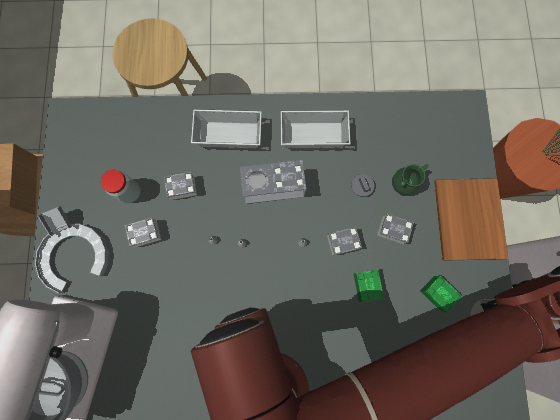

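View pics/scene0.png

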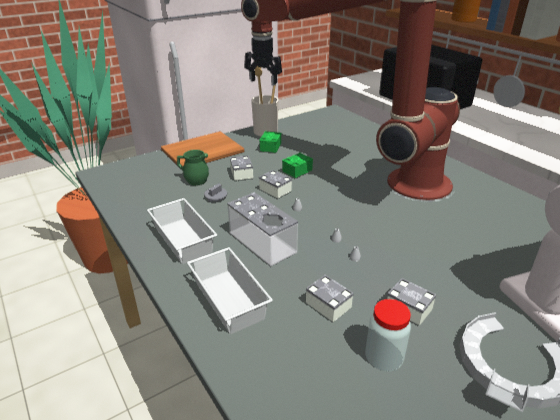

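The top view shows:
- the big tub at (273,181), with its opening on the left (+y) half
- the cap at (364,185)
- white/grey tubs at (181,185), (142,232), (346,240) and (396,228)
- nozzles at (213,239), (242,242) and (304,242)

The green tubs at (369,285) and (440,292) are the look-alikes, because of their colour. The four white/grey ones are the ones meant.

```bash
cat >> h.py <<'E'
def blobs(P,img,lo,hi,amin,res=0.001):
    "connected image components whose depth lies in a height band -> world minAreaRect"
    hsv=cv2.cvtColor(img,cv2.COLOR_BGR2HSV)
    m=((P[...,2]>lo)&(P[...,2]<hi)&(hsv[...,1]<110)).astype(np.uint8)
    n,l,s,c=cv2.connectedComponentsWithStats(m)
    out=[]
    for i in range(1,n):
        if s[i,4]>=amin:
            q=P[l==i]; r=cv2.minAreaRect((q[:,:2]*1000).astype(np.float32))
            out.append((np.round(c[i]).tolist(),s[i,4],np.round(r[0],1).tolist(),np.round(r[1],1).tolist(),round(r[2],1),np.round(np.median(q[:,2])*1000,1)))
    return out
E
python3 - <<'E'
from h import *
for n in("top","scene"):
    f=pickle.load(open(f"{n}0.pkl","rb")); P=cloud(f)
    print(n)
    for lo,hi,a in((.095,.118,100),(.044,.06,60),(.012,.0435,6)):
        print(lo)
        for b in blobs(P,f["img"],lo,hi,a): 
            if abs(b[2][1])<700 and 250<b[2][0]<900: print(*b)
f=pickle.load(open("top0.pkl","rb"));cv2.imwrite("pics/c1.png",cv2.resize(f["img"][140:260,110:440],None,fx=2.4,fy=2.4,interpolation=cv2.INTER_CUBIC))
E
```

```text
top
0.095
[275.0, 178.0] 1677 [618.6, -14.5] [93.7, 190.0] 5.7 106.8
[412.0, 175.0] 189 [615.3, -435.5] [68.8, 77.1] 72.0 105.2
[122.0, 187.0] 158 [605.6, 441.5] [50.3, 78.1] 61.1 105.3
0.044
[227.0, 114.0] 181 [852.7, 127.6] [187.0, 7.9] 87.4 51.9
[314.0, 114.0] 170 [845.9, -154.0] [188.8, 8.3] 89.0 52.9
[401.0, 186.0] 93 [603.8, -423.8] [84.5, 45.9] 51.0 54.8
[179.0, 184.0] 584 [620.0, 278.6] [68.0, 87.1] 9.7 52.7
[131.0, 192.0] 61 [598.1, 429.1] [23.2, 70.4] 60.2 52.5
[49.0, 217.0] 172 [510.8, 665.4] [72.4, 51.8] 19.0 50.6
[397.0, 228.0] 625 [469.0, -391.7] [86.7, 67.3] 70.1 52.1
[141.0, 231.0] 625 [471.8, 391.4] [68.3, 87.8] 14.9 52.6
[345.0, 240.0] 624 [433.4, -230.9] [66.8, 86.3] 12.4 52.3
0.012
[228.0, 118.0] 314 [847.9, 128.5] [186.6, 11.2] 87.0 28.2
[317.0, 122.0] 435 [801.3, -154.0] [203.5, 92.8] 88.6 27.6
[198.0, 130.0] 87 [807.2, 227.8] [8.5, 83.4] 84.6 30.1
[257.0, 131.0] 27 [798.4, 31.1] [4.3, 78.2] 89.6 28.8
[226.0, 145.0] 108 [754.1, 132.1] [185.2, 6.5] 87.2 27.7
[313.0, 145.0] 117 [747.8, -150.2] [190.5, 9.3] 88.2 28.9
[412.0, 176.0] 116 [638.1, -462.3] [54.7, 18.7] 
[... 2582 characters left out ...]
2.5] 6.1 36.4
[263.0, 247.0] 619 [653.9, 7.1] [85.4, 211.1] 31.1 28.3
[336.0, 235.0] 78 [440.9, 90.3] [20.5, 23.3] 14.4 23.0
[355.0, 253.0] 87 [451.1, 180.1] [21.2, 23.0] 57.2 23.2
[229.0, 277.0] 723 [763.3, 103.6] [78.0, 206.6] 23.6 28.1
[538.0, 337.0] 2270 [307.5, 599.7] [371.7, 104.4] 42.5 23.0
[212.0, 304.0] 144 [850.7, 128.1] [190.6, 6.1] 87.3 27.5
[328.0, 307.0] 468 [638.0, 298.4] [55.2, 105.8] 47.1 28.2
[420.0, 314.0] 210 [469.0, 431.4] [29.2, 72.3] 80.2 27.9
[248.0, 320.0] 288 [804.4, 229.3] [11.4, 89.7] 88.8 27.8
[478.0, 345.0] 1435 [436.4, 552.8] [199.0, 72.0] 25.2 17.0
[383.0, 360.0] 420 [629.6, 468.4] [39.0, 79.3] 38.6 28.4
[508.0, 389.0] 628 [491.8, 652.4] [71.4, 58.3] 21.6 25.0
```

View pics/c1.png

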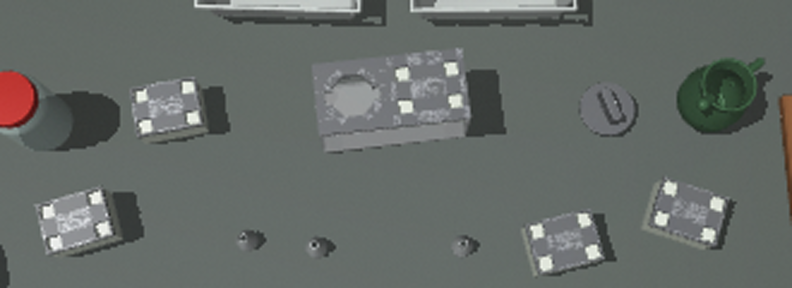

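The crop confirms four white-recessed grey lids (mine), three nozzles, the cap with its bar at about 32°, and the big tub with its opening on the +y side. The two camera views agree to about 2 mm. Next I add a move planner and go to a central look pose.

```bash
cat >> h.py <<'E'
def pose():
    s=manip.state(); q=s["tool_rot"]; return np.array(s["tool_pos"]),R.from_quat([q[1],q[2],q[3],q[0]]),s
def plan(p,yaw,tag="",start=None):
    "units: turn (rotvec, tool axes) first, then shift in the turned tool's axes; returns end pose for chaining"
    t,r,_=pose() if start is None else (*start,None)
    c,s=np.cos(np.radians(yaw)),np.sin(np.radians(yaw))
    G=R.from_matrix(np.array([[c,0,-s],[s,0,c],[0,-1,0]]))
    p=np.array(p,float); w=np.degrees((r.inv()*G).as_rotvec())/5
    print(tag,"turn",np.round(w,2),"shift",np.round(G.inv().apply(p-t)/.025,2))
    return p,G
E
python3 - <<'E'
from h import *
print(pose()[1].as_matrix().round(3))
plan([.48,-.02,.23],5.7)
E
```

```text
[[ 0.423 -0.001  0.906]
 [-0.906  0.002  0.423]
 [-0.002 -1.     0.   ]]
 turn [-1.000e-02 -1.413e+01 -1.000e-02] shift [1.076e+01 1.000e-02 2.087e+01]
```

Call:
{"api": "drive_tool", "payload": {"motion": [[[0,0,0],[0,-1,0],-1],[[0,0,0],[0,-1,0],-1],[[0,0,0],[0,-1,0],-1],[[0,0,0],[0,-1,0],-1],[[0,0,0],[0,-1,0],-1],[[0,0,0],[0,-1,0],-1],[[0,0,0],[0,-1,0],-1],[[0,0,0],[0,-1,0],-1],[[0,0,0],[0,-1,0],-1],[[0,0,0],[0,-1,0],-1],[[0,0,0],[0,-1,0],-1],[[0,0,0],[0,-1,0],-1]]}}

```text
time: 1.35
tool_pos: [0.2643, -0.566, 0.2308]
tool_rot: [0.707, -0.706, 0.03, -0.029]
contact_force: [0.1, -0.5, 0.1]
gripper_width: 1.0
```

Call:
{"api": "drive_tool", "payload": {"motion": [[[0,0,0],[0,-1,0],-1],[[0,0,0],[0,-1.0,0],-1],[[0.5,0,1],[0,-0.13,0],-1],[[0.5,0,1],[0,0,0],-1],[[0.5,0,1],[0,0,0],-1],[[0.5,0,1],[0,0,0],-1],[[0.5,0,1],[0,0,0],-1],[[0.5,0,1],[0,0,0],-1],[[0.5,0,1],[0,0,0],-1],[[0.5,0,1],[0,0,0],-1],[[0.5,0,1],[0,0,0],-1],[[0.5,0,1],[0,0,0],-1]]}}

```text
time: 2.55
tool_pos: [0.3645, -0.304, 0.231]
tool_rot: [0.706, -0.706, -0.035, 0.035]
contact_force: [-0.7, -0.2, -0.3]
gripper_width: 0.997
```

Call:
{"api": "drive_tool", "payload": {"motion": [[[0.5,0,1],[0,0,0],-1],[[0.5,0,1],[0,0,0],-1],[[0.5,0,1],[0,0,0],-1],[[0.5,0,1],[0,0,0],-1],[[0.5,0,1],[0,0,0],-1],[[0.5,0,1],[0,0,0],-1],[[0.5,0,1],[0,0,0],-1],[[0.5,0,1],[0,0,0],-1],[[0.5,0,1],[0,0,0],-1],[[0.5,0,1],[0,0,0],-1],[[0.5,0,0.8],[0,0,0],-1],[[0,0,0],[0,0,0],-1]]}}

```text
time: 3.75
tool_pos: [0.4748, -0.021, 0.231]
tool_rot: [0.706, -0.706, -0.036, 0.036]
contact_force: [-0.3, -0.3, -0.5]
gripper_width: 0.998
```

```bash
python3 - <<'E'
from h import *
t,r,s=pose(); print(t,r.as_matrix().round(3).tolist(),s["time"],s["contact_force"])
f=grab("wrist"); cv2.imwrite("pics/w1.png",f["img"]); pickle.dump(f,open("w1.pkl","wb")); P=cloud(f)
for lo,hi,a in((.095,.118,300),(.012,.043,20)):
  for b in blobs(P,f["img"],lo,hi,a): print(*b)
E
```

```text
[ 0.47479038 -0.02103847  0.23096514] [[0.995, -0.001, -0.102], [0.102, 0.001, 0.995], [-0.0, -1.0, 0.001]] 3.75 [-0.25954458 -0.30247052 -0.51535122]
[438.0, 199.0] 16417 [617.9, -14.5] [93.7, 190.6] 5.4 106.3
[543.0, 119.0] 1553 [751.5, 85.1] [33.2, 111.8] 12.3 25.9
[259.0, 80.0] 444 [435.6, 87.3] [25.5, 26.0] 33.9 23.7
[367.0, 179.0] 1173 [571.9, -18.6] [1.5, 190.3] 5.5 28.4
[447.0, 155.0] 1044 [657.2, 24.3] [2.4, 90.5] 5.5 27.3
[555.0, 164.0] 59 [783.0, 32.6] [33.3, 2.3] 7.6 27.1
[526.0, 230.0] 217 [795.1, -51.5] [85.1, 7.5] 1.2 26.1
[247.0, 238.0] 310 [434.3, -102.6] [23.8, 24.4] 48.4 23.5
[479.0, 282.0] 1591 [746.1, -142.4] [170.9, 7.6] 88.9 27.9
[539.0, 306.0] 2457 [840.7, -152.8] [174.0, 8.7] 89.3 26.1
[241.0, 304.0] 831 [448.5, -210.3] [51.8, 105.9] 50.6 28.2
[355.0, 364.0] 1141 [608.5, -289.9] [69.2, 45.5] 26.0 19.7
```

View pics/w1.png

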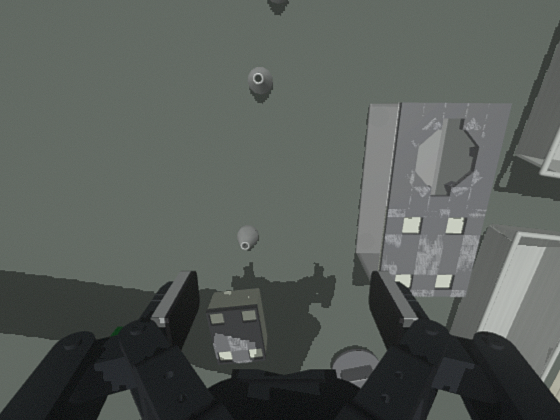

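The wrist view shows nozzles at (260,80), (247,238) and (277,5). The tub opening with its notches is at (448,157), and the white recesses are at (411,226), (454,226), (403,280) and (443,281). I now fix the opening, the recesses and the tips.

```bash
python3 - <<'E'
from h import *
f=pickle.load(open("w1.pkl","rb")); P=cloud(f); g=f["img"]
lid=(P[...,2]>.104)&(P[...,2]<.112); m=np.zeros(lid.shape,np.uint8); m[:,360:520]=lid[:,360:520]; m[310:]=0
cs,h=cv2.findContours(m,cv2.RETR_CCOMP,cv2.CHAIN_APPROX_NONE)
for c in cs:
    if cv2.contourArea(c)>60:
        w=(ray(f,c[:,0],.106)[:,:2]*1000).astype(np.float32); M=cv2.moments(w.reshape(-1,1,2)); r=cv2.minAreaRect(w)
        print(cv2.contourArea(c),"centroid",round(M["m10"]/M["m00"],1),round(M["m01"]/M["m00"],1),np.round(r[0],1),np.round(r[1],1),round(r[2],1))
wh=cv2.inRange(g,(150,170,170),(255,255,255)); wh[:,:390]=0; wh[:,475:]=0; wh[310:]=0; wh[:200]=0
n,l,s,c=cv2.connectedComponentsWithStats(wh)
for i in range(1,n):
    if s[i,4]>40: 
        q=ray(f,np.argwhere(l==i)[:,::-1],.101)*1000; r=cv2.minAreaRect(q[:,:2].astype(np.float32)); print("recess",s[i],np.round(r[0],1),np.round(r[1],1),round(r[2],1))
for u,v,w in((260,80,20),(247,238,20),(277,4,12)):
    Q=P[max(0,v-w):v+w,u-w:u+w].reshape(-1,3); Q=Q[Q[:,2]>.028]; print("tip",np.round(Q.mean(0)*1000,1),len(Q), np.round(cv2.minEnclosingCircle((Q[:,:2]*1000).astype(np.float32)),1) if 0 else np.round((Q.min(0)+Q.max(0))*500,1))
E
```

```text
18330.5 centroid 618.8 -9.5 [617.4 -14.3] [ 93.4 190.3] 5.5
247.0 centroid 645.7 -89.4 [645.8 -89.6] [18.7 17.7] 5.9
327.0 centroid 639.7 -27.7 [639.9 -27.5] [19.  18.6] 5.9
325.0 centroid 598.0 -31.6 [598.2 -32.2] [19.  19.8] 4.4
3267.0 centroid 612.7 33.8 [613.   33.7] [64.4 55. ] 58.8
recess [402 217  18  16 224] [599.9 -32.9] [15.7 15.7] 4.4
recess [446 218  17  15 216] [642.1 -29.3] [14.7 14.7] 5.9
recess [395 275  16  12 126] [605.8 -95.7] [15.6 13.2] 5.9
recess [435 275  17  12 169] [648.  -91.3] [14.8 13.2] 5.9
tip [436.1  86.8  33.5] 156 [435.8  87.   33.1]
tip [ 434.1 -101.5   33.2] 104 [ 433.4 -102.8   32.8]<stdin>:15: RuntimeWarning: Mean of empty slice.
  ret = um.true_divide(
Traceback (most recent call last):
ValueError: zero-size array to reduction operation minimum which has no identity
```

```bash
python3 - <<'E'
from h import *
a=plan([.4345,-.1023,.08],5.6,"N3 above"); a=plan([.4345,-.1023,.003],5.6,"down",a); a=plan([.4345,-.1023,.153],5.6,"up",a)
a=plan([.6128,.0338,.153],5.6,"over",a); a=plan([.6128,.0338,.120],5.6,"dn",a);a=plan([.6128,.0338,.153],5.6,"up",a)
a=plan([.4365,.0873,.153],5.6,"N2",a)
E
```

```text
N3 above turn [ 0.    0.04 -0.01] shift [-1.9   6.04 -3.03]
down turn [0. 0. 0.] shift [ 0.    3.08 -0.  ]
up turn [0. 0. 0.] shift [ 0. -6.  0.]
over turn [0. 0. 0.] shift [7.63 0.   4.72]
dn turn [0. 0. 0.] shift [ 0.    1.32 -0.  ]
up turn [0. 0. 0.] shift [ 0.   -1.32  0.  ]
N2 turn [0. 0. 0.] shift [-6.81  0.    2.82]
```

Call:
{"api": "drive_tool", "payload": {"motion": [[[-0.5,1,-0.6],[0,0,0],-0.2],[[-0.5,1,-0.6],[0,0,0],-0.2],[[-0.5,1,-0.6],[0,0,0],-0.2],[[-0.4,1,-0.6],[0,0,0],-0.2],[[0,1,-0.63],[0,0,0],-0.2],[[0,1,0],[0,0,0],-0.2],[[0,1,0],[0,0,0],-0.2],[[0,0.8,0],[0,0,0],-0.2],[[0,0.6,0],[0,0,0],-0.2],[[0,0.4,0],[0,0,0],-0.2],[[0,0.3,0],[0,0,0],-0.2],[[0,0.02,0],[0,0,0],-0.2]]}}

```text
time: 5.0
tool_pos: [0.434, -0.1032, 0.0026]
tool_rot: [0.706, -0.706, -0.034, 0.035]
contact_force: [-0.3, 0.8, -0.3]
gripper_width: 0.599
```

Call:
{"api": "drive_tool", "payload": {"motion": [[[0,0,0],[0,0,0],1],[[0,0,0],[0,0,0],1],[[0,0,0],[0,0,0],1],[[0,0,0],[0,0,0],1],[[0,0,0],[0,0,0],1],[[0,0,0],[0,0,0],1]]}}

```text
time: 5.6
tool_pos: [0.4356, -0.1035, 0.0046]
tool_rot: [-0.706, 0.707, 0.036, -0.035]
contact_force: [-2.1, -0.3, 4.7]
gripper_width: 0.284
```

Call:
{"api": "drive_tool", "payload": {"motion": [[[0,0,0],[0,0,0],1],[[0,-0.4,0],[0,0,0],1],[[0,-0.6,0],[0,0,0],1],[[0,-1,0],[0,0,0],1],[[0,-1,0],[0,0,0],1],[[0,-1,0],[0,0,0],1],[[0,-1,0],[0,0,0],1],[[0,-1,0],[0,0,0],1],[[0,0,0],[0,0,0],1]]}}

```text
time: 6.5
tool_pos: [0.4371, -0.104, 0.158]
tool_rot: [-0.705, 0.708, 0.038, -0.032]
contact_force: [0.9, 0.8, 0.9]
gripper_width: 0.289
```

```bash
python3 - <<'E'
from h import *
t,r,s=pose(); print(t,s["gripper_width"])
f=grab("wrist"); cv2.imwrite("pics/w2.png",f["img"][210:420,140:420].repeat(2,0).repeat(2,1)); P=cloud(f)
for b in blobs(P,f["img"],.012,.043,15): print(*b)
E
```

```text
[ 0.43712359 -0.10398124  0.15799163] 0.2885293641639127
[450.0, 106.0] 4201 [572.1, -19.0] [2.7, 189.0] 5.5 28.5
[548.0, 319.0] 1221 [745.2, -209.2] [11.4, 93.7] 2.7 24.8
[405.0, 362.0] 48 [601.6, -293.7] [4.3, 19.8] 53.1 19.6
```

View pics/w2.png

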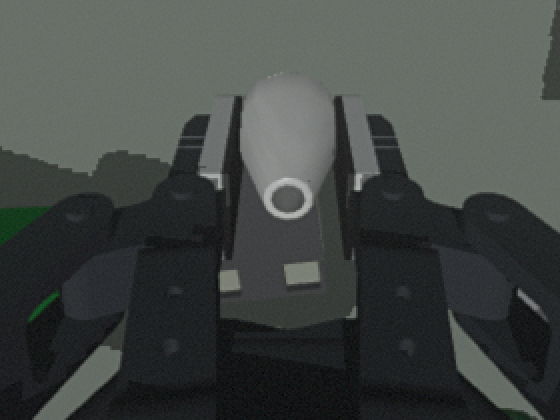

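The nozzle is held well between the pads, tip up at (290,200) in the crop. I carry it to the opening.

```bash
python3 - <<'E'
from h import *
a=plan([.6128,.034,.156],5.6,"over"); a=plan([.6128,.034,.124],5.6,"dn",a);a=plan([.6128,.034,.156],5.6,"up",a)
a=plan([.4365,.0873,.156],5.6,"N2",a)
E
```

```text
over turn [0.03 0.02 0.05] shift [ 7.58 -0.02  4.78]
dn turn [0. 0. 0.] shift [ 0.    1.28 -0.  ]
up turn [0. 0. 0.] shift [ 0.   -1.28  0.  ]
N2 turn [0. 0. 0.] shift [-6.81  0.    2.81]
```

Call:
{"api": "drive_tool", "payload": {"motion": [[[0.5,0,0.3],[0,0,0],1],[[0.8,0,0.5],[0,0,0],1],[[1,0,0.64],[0,0,0],1],[[1,0,0.64],[0,0,0],1],[[1,0,0.64],[0,0,0],1],[[1,0,0.64],[0,0,0],1],[[1,0,0.64],[0,0,0],1],[[0.8,0,0.5],[0,0,0],1],[[0.48,0,0.28],[0,0,0],1],[[0,0.6,0],[0,0,0],1],[[0,0.68,0],[0,0,0],1],[[0,0,0],[0,0,0],1]]}}

```text
time: 7.75
tool_pos: [0.6077, 0.0343, 0.1159]
tool_rot: [0.707, -0.706, -0.032, 0.038]
contact_force: [0.2, -0.3, -0.9]
gripper_width: 0.283
```

Call:
{"api": "drive_tool", "payload": {"motion": [[[0,0,0],[0,0,0],1],[[0,0,0],[0,0,0],-0.2],[[0,0,0],[0,0,0],-0.2],[[0,0,0],[0,0,0],-0.2],[[0,0,0],[0,0,0],-0.2],[[0,-1,0],[0,0,0],-0.2],[[0,-1,0],[0,0,0],-0.2],[[0,-1,0],[0,0,0],-0.2]]}}

```text
time: 8.55
tool_pos: [0.6113, 0.0346, 0.1972]
tool_rot: [0.706, -0.706, -0.035, 0.035]
contact_force: [0.2, -0.4, 0.6]
gripper_width: 0.6
```

```bash
python3 - <<'E'
from h import *
t,r,s=pose(); print(t,s["gripper_width"],s["contact_force"])
f=grab("wrist"); cv2.imwrite("pics/w3.png",f["img"]); P=cloud(f)
for b in blobs(P,f["img"],.012,.043,15): print(*b)
a=plan([.4365,.0873,.08],5.6,"N2"); a=plan([.4365,.0873,.003],5.6,"down",a)
E
```

```text
[0.61130718 0.03457684 0.19721367] 0.6004771725242394 [ 0.2301654  -0.35764395  0.6214497 ]
[441.0, 96.0] 1956 [752.6, 129.1] [195.4, 9.6] 88.4 28.3
[530.0, 6.0] 785 [813.2, 226.8] [5.0, 68.9] 87.1 19.9
[125.0, 21.0] 794 [447.8, 177.4] [25.7, 24.8] 46.5 23.7
[527.0, 125.0] 4833 [847.1, 127.6] [188.8, 8.5] 87.2 26.6
[121.0, 121.0] 596 [437.2, 87.0] [23.9, 26.2] 8.3 23.5
[285.0, 146.0] 325 [608.9, 80.4] [90.6, 0.5] 5.5 28.9
[297.0, 187.0] 285 [624.0, 38.7] [15.9, 27.4] 38.0 34.4
[456.0, 209.0] 776 [797.2, 31.9] [6.7, 82.2] 87.5 29.5
[431.0, 274.0] 621 [795.4, -51.0] [84.9, 8.8] 1.5 28.7
[387.0, 288.0] 267 [746.9, -81.5] [49.8, 7.3] 86.5 27.3
[459.0, 309.0] 885 [841.4, -94.2] [64.1, 7.8] 88.5 29.7
[162.0, 385.0] 123 [471.4, -255.5] [2.3, 19.3] 10.6 29.8
[403.0, 400.0] 802 [806.5, -251.4] [9.1, 58.2] 89.6 29.8
[158.0, 418.0] 29 [458.9, -342.9] [3.0, 15.3] 73.2 13.7
N2 turn [0.02 0.02 0.09] shift [-6.86  4.92  2.79]
down turn [0. 0. 0.] shift [ 0.    3.08 -0.  ]
```

View pics/w3.png

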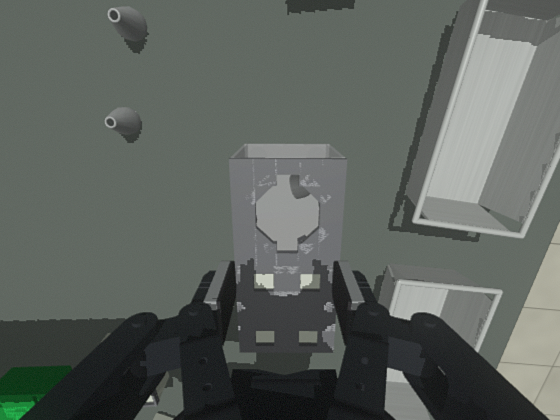

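Nozzle 1 is inside the tub, at (297,187) in the picture. Next is nozzle 2 at (121,121).

Call:
{"api": "drive_tool", "payload": {"motion": [[[-1,0,0.4],[0,0,0],-0.2],[[-1,0,0.4],[0,0,0],-0.2],[[-1,0,0.4],[0,0,0],-0.2],[[-1,0,0.4],[0,0,0],-0.2],[[-1,1,0.4],[0,0,0],-0.2],[[-1,1,0.4],[0,0,0],-0.2],[[-0.86,1,0.39],[0,0,0],-0.2],[[0,1,0],[0,0,0],-0.2],[[0,0.92,0],[0,0,0],-0.2],[[0,0,0],[0,0,0],-0.2],[[0,0,0],[0,0,0],-0.2]]}}

```text
time: 9.7
tool_pos: [0.4339, 0.087, 0.0736]
tool_rot: [0.706, -0.706, -0.035, 0.035]
contact_force: [0.6, 1.1, -0.2]
gripper_width: 0.6
```

```bash
python3 - <<'E'
from h import *
print(pose()[0]); plan([.4368,.0872,.003],5.6,"N2")
E
```

```text
[0.43393894 0.08702004 0.07359873]
N2 turn [-0.    0.01 -0.  ] shift [ 0.11  2.82 -0.  ]
```

Call:
{"api": "drive_tool", "payload": {"motion": [[[0.11,0.9,0],[0,0,0],-0.2],[[0,0.9,0],[0,0,0],-0.2],[[0,0.6,0],[0,0,0],-0.2],[[0,0.4,0],[0,0,0],-0.2],[[0,0,0],[0,0,0],-0.2],[[0,0,0],[0,0,0],1],[[0,0,0],[0,0,0],1],[[0,0,0],[0,0,0],1],[[0,0,0],[0,0,0],1],[[0,0,0],[0,0,0],1],[[0,0,0],[0,0,0],1]]}}

```text
time: 10.8
tool_pos: [0.4381, 0.0874, 0.0051]
tool_rot: [-0.706, 0.706, 0.036, -0.034]
contact_force: [-1.6, -0.3, 6.7]
gripper_width: 0.285
```

Call:
{"api": "drive_tool", "payload": {"motion": [[[0,-0.4,0],[0,0,0],1],[[0,-0.6,0],[0,0,0],1],[[0,-1,0],[0,0,0],1],[[0,-1,0],[0,0,0],1],[[0,-1,0],[0,0,0],1],[[0,-1,0],[0,0,0],1],[[0,-1,0],[0,0,0],1],[[0,0,0],[0,0,0],1],[[0,0,0],[0,0,0],1]]}}

```text
time: 11.7
tool_pos: [0.4368, 0.0873, 0.1539]
tool_rot: [-0.706, 0.706, 0.036, -0.034]
contact_force: [0.2, 0.6, -0.5]
gripper_width: 0.286
```

```bash
python3 - <<'E'
from h import *
print(pose()[0]); a=plan([.6145,.030,.156],5.6,"over")
E
```

```text
[0.43684521 0.08729719 0.15387986]
over turn [0.   0.02 0.02] shift [ 6.85 -0.08 -2.97]
```

Call:
{"api": "drive_tool", "payload": {"motion": [[[0.6,0,-0.3],[0,0,0],1],[[1,0,-0.45],[0,0,0],1],[[1,0,-0.45],[0,0,0],1],[[1,0,-0.45],[0,0,0],1],[[1,0,-0.45],[0,0,0],1],[[1,0,-0.45],[0,0,0],1],[[0.8,0,-0.3],[0,0,0],1],[[0.45,0,-0.12],[0,0,0],1],[[0,0,0],[0,0,0],1],[[0,0.6,0],[0,0,0],1],[[0,0.6,0],[0,0,0],1],[[0,0,0],[0,0,0],1]]}}

```text
time: 12.9
tool_pos: [0.611, 0.0309, 0.1188]
tool_rot: [0.707, -0.706, -0.033, 0.038]
contact_force: [-0.3, 0.6, -0.6]
gripper_width: 0.285
```

Call:
{"api": "drive_tool", "payload": {"motion": [[[0,0,0],[0,0,0],1],[[0,0,0],[0,0,0],-0.2],[[0,0,0],[0,0,0],-0.2],[[0,0,0],[0,0,0],-0.2],[[0,0,0],[0,0,0],-0.2],[[0,-1,0],[0,0,0],-0.2],[[0,-1,0],[0,0,0],-0.2],[[0,-1,0],[0,0,0],-0.2],[[0,0,0],[0,0,0],-0.2]]}}

```text
time: 13.8
tool_pos: [0.617, 0.0302, 0.2036]
tool_rot: [-0.706, 0.707, 0.038, -0.032]
contact_force: [0.2, -0.3, 0.2]
gripper_width: 0.601
```

```bash
python3 - <<'E'
from h import *
t,r,s=pose(); print(t,s["gripper_width"])
f=grab("wrist"); cv2.imwrite("pics/w4.png",f["img"]); P=cloud(f)
for b in blobs(P,f["img"],.012,.043,15): print(*b)
plan([.448,.178,.074],5.6,"N1")
E
```

```text
[0.61698941 0.03017004 0.20357226] 0.6013515075134901
[431.0, 93.0] 1713 [752.2, 127.9] [193.0, 10.4] 88.5 28.3
[526.0, 4.0] 574 [815.8, 226.5] [4.5, 66.2] 87.7 19.1
[119.0, 16.0] 776 [447.8, 176.8] [26.0, 23.5] 26.5 23.9
[520.0, 109.0] 5185 [846.9, 128.0] [189.3, 9.1] 87.4 27.6
[280.0, 140.0] 267 [608.5, 80.4] [91.5, 0.4] 5.5 28.6
[291.0, 181.0] 282 [624.1, 39.2] [15.8, 27.8] 39.7 34.3
[257.0, 190.0] 169 [588.5, 23.4] [36.7, 8.7] 55.6 28.2
[447.0, 202.0] 723 [796.6, 31.7] [6.3, 83.7] 87.4 29.1
[423.0, 267.0] 563 [795.8, -51.4] [84.5, 7.4] 0.6 28.7
[380.0, 281.0] 244 [746.8, -80.6] [47.0, 7.3] 86.3 27.8
[451.0, 302.0] 870 [841.3, -95.3] [67.1, 7.7] 89.9 29.6
[101.0, 337.0] 180 [400.6, -194.0] [19.6, 2.5] 12.2 26.0
[400.0, 392.0] 636 [811.2, -251.4] [8.5, 50.1] 89.3 30.0
[159.0, 416.0] 166 [468.2, -345.6] [7.9, 36.6] 78.4 16.9
N1 turn [0.01 0.02 0.06] shift [-6.11  5.08  6.54]
```

Call:
{"api": "drive_tool", "payload": {"motion": [[[-0.9,0,0.9],[0,0,0],-0.2],[[-0.9,0,0.9],[0,0,0],-0.2],[[-0.9,0,0.9],[0,0,0],-0.2],[[-0.9,0.5,0.9],[0,0,0],-0.2],[[-0.9,1,0.9],[0,0,0],-0.2],[[-0.9,1,0.9],[0,0,0],-0.2],[[-0.7,1,0.9],[0,0,0],-0.2],[[0,1,0.24],[0,0,0],-0.2],[[0,0.58,0],[0,0,0],-0.2],[[0,0,0],[0,0,0],-0.2],[[0,0,0],[0,0,0],-0.2]]}}

```text
time: 14.95
tool_pos: [0.4469, 0.1775, 0.0714]
tool_rot: [-0.706, 0.706, 0.035, -0.035]
contact_force: [0.2, -0.3, 0.4]
gripper_width: 0.6
```

```bash
python3 - <<'E'
from h import *
print(pose()[0]); plan([.448,.178,.003],5.6,"N1")
E
```

```text
[0.44687985 0.17753517 0.0713824 ]
N1 turn [ 0.    0.01 -0.  ] shift [0.05 2.74 0.01]
```

Call:
{"api": "drive_tool", "payload": {"motion": [[[0.05,0.9,0],[0,0,0],-0.2],[[0,0.9,0],[0,0,0],-0.2],[[0,0.6,0],[0,0,0],-0.2],[[0,0.34,0],[0,0,0],-0.2],[[0,0,0],[0,0,0],-0.2],[[0,0,0],[0,0,0],1],[[0,0,0],[0,0,0],1],[[0,0,0],[0,0,0],1],[[0,0,0],[0,0,0],1],[[0,0,0],[0,0,0],1],[[0,0,0],[0,0,0],1]]}}

```text
time: 16.05
tool_pos: [0.4491, 0.1783, 0.0047]
tool_rot: [0.706, -0.706, -0.036, 0.034]
contact_force: [-1.6, -0.9, 6.2]
gripper_width: 0.289
```

Call:
{"api": "drive_tool", "payload": {"motion": [[[0,-0.4,0],[0,0,0],1],[[0,-0.6,0],[0,0,0],1],[[0,-1,0],[0,0,0],1],[[0,-1,0],[0,0,0],1],[[0,-1,0],[0,0,0],1],[[0,-1,0],[0,0,0],1],[[0,-1,0],[0,0,0],1],[[0,0,0],[0,0,0],1],[[0,0,0],[0,0,0],1]]}}

```text
time: 16.95
tool_pos: [0.4479, 0.1782, 0.1534]
tool_rot: [0.706, -0.706, -0.036, 0.034]
contact_force: [-0.4, 0.3, -1.5]
gripper_width: 0.284
```

```bash
python3 - <<'E'
from h import *
print(pose()[0]); a=plan([.612,.037,.156],5.6,"over")
E
```

```text
[0.44792177 0.17817229 0.15344014]
over turn [-0.    0.02  0.02] shift [ 5.98 -0.1  -6.26]
```

Call:
{"api": "drive_tool", "payload": {"motion": [[[0.5,0,-0.5],[0,0,0],1],[[0.9,0,-0.95],[0,0,0],1],[[0.9,0,-0.95],[0,0,0],1],[[0.9,0,-0.95],[0,0,0],1],[[0.9,0,-0.95],[0,0,0],1],[[0.9,0,-0.95],[0,0,0],1],[[0.6,0,-0.7],[0,0,0],1],[[0.38,0,-0.31],[0,0,0],1],[[0,0,0],[0,0,0],1],[[0,0.6,0],[0,0,0],1],[[0,0.6,0],[0,0,0],1],[[0,0,0],[0,0,0],1]]}}

```text
time: 18.15
tool_pos: [0.6087, 0.0381, 0.1183]
tool_rot: [0.707, -0.706, -0.033, 0.038]
contact_force: [-0.8, 0.5, -0.5]
gripper_width: 0.287
```

Call:
{"api": "drive_tool", "payload": {"motion": [[[0,0,0],[0,0,0],1],[[0,0,0],[0,0,0],1],[[0,0,0],[0,0,0],-0.2],[[0,0,0],[0,0,0],-0.2],[[0,0,0],[0,0,0],-0.2],[[0,0,0],[0,0,0],-0.2],[[0,-1,0],[0,0,0],-0.2],[[0,-1,0],[0,0,0],-0.2],[[0,-1,0],[0,0,0],-0.2],[[0,0,0],[0,0,0],-0.2]]}}

```text
time: 19.15
tool_pos: [0.6145, 0.037, 0.2029]
tool_rot: [-0.706, 0.707, 0.038, -0.032]
contact_force: [-0.1, -1.0, 0.9]
gripper_width: 0.602
```

```bash
python3 - <<'E'
from h import *
t,r,s=pose(); print(t,s["gripper_width"])
f=grab("wrist"); cv2.imwrite("pics/w5.png",f["img"])
f=grab("top"); P=cloud(f); g=f["img"].copy()
for lo,hi,a in((.044,.06,250),(.012,.043,6)):
    for b in blobs(P,f["img"],lo,hi,a): 
        if abs(b[2][1])<500 and 250<b[2][0]<700: print(*b)
cv2.imwrite("pics/t5.png",g)
plan([.56,-.25,.23],5.6,"look cap")
E
```

```text
[0.6144889  0.0369764  0.20290786] 0.6021767450514784
[179.0, 184.0] 586 [619.5, 278.7] [67.4, 87.0] 9.6 52.3
[397.0, 228.0] 626 [468.7, -391.9] [87.9, 68.0] 69.3 52.5
[141.0, 232.0] 627 [472.4, 391.1] [67.6, 87.6] 15.4 52.5
[345.0, 240.0] 624 [433.1, -231.3] [66.1, 87.2] 12.8 52.5
[412.0, 176.0] 122 [638.1, -462.4] [54.6, 17.9] 37.7 24.1
[194.0, 182.0] 22 [631.6, 237.4] [50.3, 1.1] 10.0 27.5
[362.0, 185.0] 352 [613.9, -303.7] [70.2, 72.6] 44.5 20.9
[397.0, 188.0] 43 [600.1, -413.7] [75.8, 25.4] 40.7 32.8
[133.0, 195.0] 98 [601.2, 434.5] [35.7, 78.9] 61.1 27.8
[183.0, 196.0] 77 [588.2, 272.6] [4.3, 84.5] 11.8 27.6
[288.0, 197.0] 66 [577.6, -63.5] [2.2, 96.8] 5.4 27.1
[387.0, 233.0] 101 [455.3, -370.2] [105.3, 50.4] 32.2 26.4
[151.0, 236.0] 105 [456.2, 370.0] [50.1, 104.9] 52.2 28.1
[331.0, 246.0] 31 [419.0, -190.5] [52.6, 2.0] 13.2 28.1
look cap turn [0.   0.02 0.01] shift [ -3.2   -1.27 -11.23]
```

View pics/w5.png

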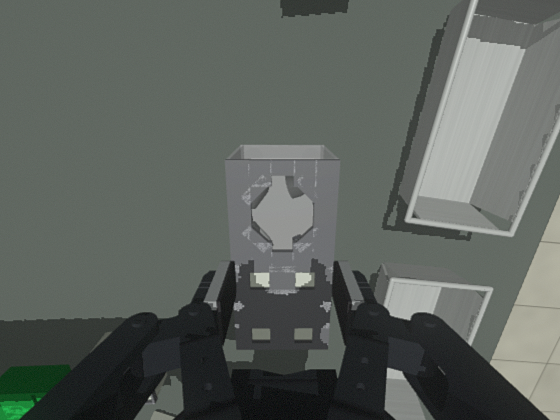

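All nozzles are off the counter and inside the tub: the opening at (283,212) shows two leaning at its edges, and no nozzle is left in the picture. Next I go and look at the cap.

Call:
{"api": "drive_tool", "payload": {"motion": [[[-0.3,-0.3,-1],[0,0,0],-0.5],[[-0.3,-0.3,-1],[0,0,0],-0.5],[[-0.3,-0.3,-1],[0,0,0],-0.5],[[-0.3,-0.3,-1],[0,0,0],-0.5],[[-0.3,0,-1],[0,0,0],-0.5],[[-0.3,0,-1],[0,0,0],-0.5],[[-0.3,0,-1],[0,0,0],-0.5],[[-0.3,0,-1],[0,0,0],-0.5],[[-0.3,0,-1],[0,0,0],-0.5],[[-0.3,0,-1],[0,0,0],-0.5],[[-0.2,0,-1],[0,0,0],-0.5],[[0,0,-0.4],[0,0,0],-0.5]]}}

```text
time: 20.45
tool_pos: [0.5592, -0.2558, 0.2255]
tool_rot: [0.707, -0.706, -0.033, 0.035]
contact_force: [1.1, 1.0, 0.2]
gripper_width: 0.749
```

Call:
{"api": "drive_tool", "payload": {"motion": [[[0,0,0],[0,0,0],-0.5],[[0,0,0],[0,0,0],-0.5]]}}

```text
time: 20.65
tool_pos: [0.5604, -0.2535, 0.2268]
tool_rot: [0.707, -0.706, -0.035, 0.036]
contact_force: [-0.2, 0.6, -0.0]
gripper_width: 0.752
```

```bash
python3 - <<'E'
from h import *
t,r,s=pose(); print(t,s["gripper_width"])
f=grab("wrist"); P=cloud(f); pickle.dump(f,open("w6.pkl","wb"))
near=(np.hypot(P[...,0]-.616,P[...,1]+.302)<.06)
for nm,lo,hi in(("bar",.038,.050),("flange",.016,.024)):
    m=near&(P[...,2]>lo)&(P[...,2]<hi); q=P[m]; r=cv2.minAreaRect((q[:,:2]*1000).astype(np.float32)); print(nm,m.sum(),np.round(r,1) if 0 else r, q[:,2].mean())
v,u=np.argwhere(near&(P[...,2]>.012)).mean(0).astype(int); print(u,v)
cv2.imwrite("pics/w6.png",cv2.resize(f["img"][max(0,v-75):v+75,max(0,u-100):u+100],None,fx=3,fy=3))
E
```

```text
[ 0.56040764 -0.25349131  0.22678057] 0.7522770075437979
bar 468 ((613.5172729492188, -303.9080810546875), (45.86943435668945, 14.691617965698242), 20.56756591796875) 0.042888885758804424
flange 1891 ((613.843994140625, -303.3699645996094), (72.91166687011719, 72.5079116821289), 6.284750938415527) 0.01942843754846025
385 312
```

View pics/w6.png

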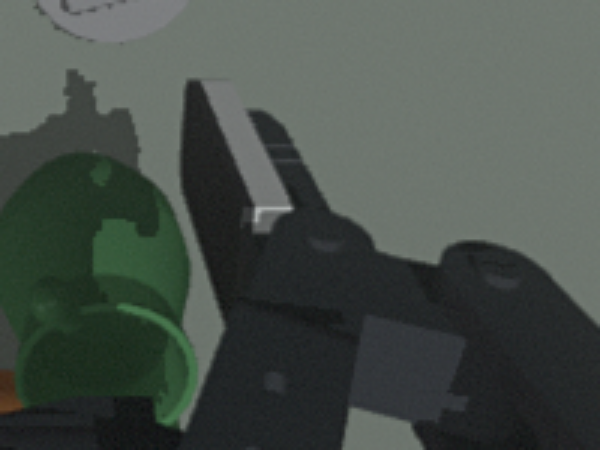

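The crop landed on the finger and the pitcher, with the cap's edge only at the top. The depth measurement is clear though: the bar centre is at (613.6,-303.6) mm, 46 x 14.7 mm, at 20.6°, and z is 43 mm.

```bash
python3 - <<'E'
from h import *
a=plan([.6137,-.3037,.075],-69.4,"cap above"); a=plan([.6137,-.3037,.025],-69.4,"down",a)
E
```

```text
cap above turn [-1.000e-02  1.503e+01 -2.000e-02] shift [2.64 6.08 1.28]
down turn [0. 0. 0.] shift [0. 2. 0.]
```

Call:
{"api": "drive_tool", "payload": {"motion": [[[0,0,0],[0,1,0],-0.5],[[0,0,0],[0,1,0],-0.5],[[0,0,0],[0,1,0],-0.5],[[0,0,0],[0,1,0],-0.5],[[0,0,0],[0,1,0],-0.5],[[0,0,0],[0,1,0],-0.5],[[0,0,0],[0,1,0],-0.5],[[0,0,0],[0,1,0],-0.5],[[0,0,0],[0,1,0],-0.5],[[0,0,0],[0,1,0],-0.5],[[0,0,0],[0,1,0],-0.5],[[0,0,0],[0,1,0],-0.5]]}}

```text
time: 21.9
tool_pos: [0.5608, -0.2529, 0.2278]
tool_rot: [0.629, -0.629, 0.323, -0.323]
contact_force: [-0.6, -0.1, -0.1]
gripper_width: 0.75
```

Call:
{"api": "drive_tool", "payload": {"motion": [[[0,0,0],[0,1,0],-0.5],[[0,0,0],[0,1,0],-0.5],[[0,0,0],[0,1,0],-0.5],[[0.9,1,0.4],[0,0,0],-0.5],[[0.9,1,0.4],[0,0,0],-0.5],[[0.84,1,0.48],[0,0,0],-0.5],[[0,1,0],[0,0,0],-0.5],[[0,1,0],[0,0,0],-0.5],[[0,1,0],[0,0,0],-0.5],[[0,0,0],[0,0,0],-0.5],[[0,0,0],[0,0,0],-0.5]]}}

```text
time: 23.0
tool_pos: [0.6139, -0.3037, 0.0777]
tool_rot: [0.582, -0.582, 0.402, -0.401]
contact_force: [0.1, -0.6, 1.2]
gripper_width: 0.749
```

```bash
python3 - <<'E'
from h import *
print(pose()[0],pose()[2]["joint_pos"].round(2)); a=plan([.6137,-.3037,.025],-69.4,"down")
E
```

```text
[ 0.61387057 -0.30373477  0.07770057] [-0.57  0.32  1.58  0.    1.25  0.64]
down turn [ 0.01  0.03 -0.01] shift [-0.    2.11 -0.01]
```

Call:
{"api": "drive_tool", "payload": {"motion": [[[0,0.7,0],[0,0.03,0],-0.5],[[0,0.6,0],[0,0,0],-0.5],[[0,0.5,0],[0,0,0],-0.5],[[0,0.31,0],[0,0,0],-0.5],[[0,0,0],[0,0,0],-0.5],[[0,0,0],[0,0,0],1],[[0,0,0],[0,0,0],1],[[0,0,0],[0,0,0],1],[[0,0,0],[0,0,0],1],[[0,0,0],[0,0,0],1],[[0,0,0],[0,0,0],1],[[0,0,0],[0,0,0],1]]}}

```text
time: 24.2
tool_pos: [0.6144, -0.3053, 0.0261]
tool_rot: [0.581, -0.581, 0.402, -0.404]
contact_force: [0.5, -0.2, 4.6]
gripper_width: 0.147
```

```bash
python3 - <<'E'
from h import *
t,r,s=pose(); print(t,s["gripper_width"],s["contact_force"])
plan([t[0],t[1],.19],-69.4,"lift")
E
```

```text
[ 0.61439925 -0.30525479  0.02607859] 0.14694324949176382 [ 0.53515464 -0.23241195  4.6179033 ]
lift turn [-0.01 -0.01  0.02] shift [ 0.   -6.56  0.  ]
```

Call:
{"api": "drive_tool", "payload": {"motion": [[[0,-0.3,0],[0,0,0],1],[[0,-0.5,0],[0,0,0],1],[[0,-0.7,0],[0,-0.5,0],1],[[0,-0.8,0],[0,-1,0],1],[[0,-0.8,0],[0,-1,0],1],[[0,-0.8,0],[0,-1,0],1],[[0,-0.8,0],[0,-1,0],1],[[0,-0.8,0],[0,-1,0],1],[[0,-0.6,0],[0,-1,0],1],[[0,-0.4,0],[0,-1,0],1],[[0,0,0],[0,-1,0],1],[[0,0,0],[0,-1,0],1]]}}

```text
time: 25.4
tool_pos: [0.6138, -0.3048, 0.1888]
tool_rot: [-0.694, 0.695, -0.133, 0.134]
contact_force: [0.2, -0.5, -1.1]
gripper_width: 0.147
```

Call:
{"api": "drive_tool", "payload": {"motion": [[[0,0,0],[0,-1,0],1],[[0,0,0],[0,-1,0],1],[[0,0,0],[0,-1,0],1],[[0,0,0],[0,-1,0],1],[[0,0,0],[0,-1,0],1],[[0,0,0],[0,-0.5,0],1],[[0,0,0],[0,0,0],1],[[0,0,0],[0,0,0],1]]}}

```text
time: 26.2
tool_pos: [0.6136, -0.3047, 0.1878]
tool_rot: [0.706, -0.706, -0.034, 0.034]
contact_force: [0.4, -0.9, -0.9]
gripper_width: 0.145
```

```bash
python3 - <<'E'
from h import *
t,r,s=pose(); print(t,s["gripper_width"],s["contact_force"])
f=grab("wrist"); P=cloud(f); cv2.imwrite("pics/w7.png",f["img"])
# bar in tool frame
from numpy.linalg import norm
Q=(P-t)@r.as_matrix(); m=(abs(Q[...,0])<.05)&(abs(Q[...,2])<.05)&(Q[...,1]>-.03)&(Q[...,1]<.02)
q=Q[m]*1000; fl=q[(q[:,1]>3)&(q[:,1]<12)]; print(len(fl), fl.min(0),fl.max(0)); print(cv2.minAreaRect(fl[:,[0,2]].astype(np.float32)))
A=np.c_[fl[:,0],fl[:,2],np.ones(len(fl))]; print(np.linalg.lstsq(A,fl[:,1],rcond=None)[0])
a=plan([.6128,.0338,.19],5.6,"over")
E
```

```text
[ 0.61361997 -0.30472685  0.18777264] 0.14530918736093276 [ 0.44501609 -0.88264809 -0.92072285]
6831 [-37.41030087   3.06250949 -23.06565982] [35.24577981 11.76385899 37.54796043]
((-1.0493927001953125, 7.306301116943359), (60.47540283203125, 72.6552505493164), 89.72588348388672)
[4.24825150e-04 8.19876540e-03 6.63046782e+00]
over turn [-0.   -0.02 -0.  ] shift [ 1.29 -0.09 13.48]
```

View pics/w7.png

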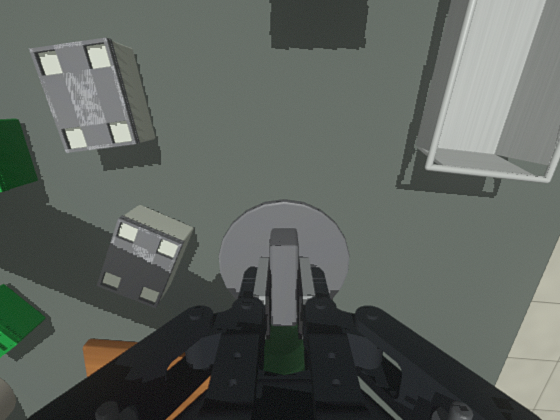

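The cap is held level with the bar along the tool's z, the flange at (285,255), and a tub is in view at the left. I carry it over the opening.

```bash
python3 - <<'E'
from h import *
a=plan([.6139,.0332,.19],5.6,"over");a=plan([.6139,.0332,.138],5.6,"dn",a)
E
```

```text
over turn [-0.   -0.02 -0.  ] shift [ 1.33 -0.09 13.45]
dn turn [0. 0. 0.] shift [ 0.    2.08 -0.  ]
```

Call:
{"api": "drive_tool", "payload": {"motion": [[[0,0,0.5],[0,0,0],1],[[0.1,0,1],[0,0,0],1],[[0.1,0,1],[0,0,0],1],[[0.1,0,1],[0,0,0],1],[[0.1,0,1],[0,0,0],1],[[0.1,0,1],[0,0,0],1],[[0.1,0,1],[0,0,0],1],[[0.1,0,1],[0,0,0],1],[[0.1,0,1],[0,0,0],1],[[0.1,0,1],[0,0,0],1],[[0.1,0,1],[0,0,0],1],[[0.1,0,1],[0,0,0],1]]}}

```text
time: 27.45
tool_pos: [0.6129, -0.0142, 0.1876]
tool_rot: [0.706, -0.706, -0.034, 0.034]
contact_force: [1.0, 0.3, -1.2]
gripper_width: 0.147
```

Call:
{"api": "drive_tool", "payload": {"motion": [[[0.1,0,1],[0,0,0],1],[[0.1,0,0.7],[0,0,0],1],[[0,0,0.25],[0,0,0],1],[[0,0,0],[0,0,0],1],[[0,0.6,0],[0,0,0],1],[[0,0.6,0],[0,0,0],1],[[0,0,0],[0,0,0],1],[[0,0,0],[0,0,0],1],[[0,0,0],[0,0,0],1]]}}

```text
time: 28.35
tool_pos: [0.6139, 0.0326, 0.1576]
tool_rot: [-0.706, 0.706, 0.034, -0.034]
contact_force: [-0.1, -0.2, -0.8]
gripper_width: 0.143
```

```bash
python3 - <<'E'
from h import *
t,r,s=pose(); print(t,s["gripper_width"],s["contact_force"])
a=plan([.6139,.0332,.138],5.6,"over");a=plan([.6139,.0332,.1185],5.6,"dn",a)
f=grab("wrist"); P=cloud(f)
Q=(P-t)@r.as_matrix(); m=(abs(Q[...,0])<.06)&(abs(Q[...,2])<.06)&(Q[...,1]>.003)&(Q[...,1]<.012)
q=Q[m]*1000; print(q.min(0),q.max(0))
lid=(P[...,2]>.102)&(P[...,2]<.112); q=P[lid]; print(cv2.minAreaRect((q[:,:2]*1000).astype(np.float32)))
cv2.imwrite("pics/w8.png",f["img"])
E
```

```text
[0.61391889 0.03259199 0.15763548] 0.14334866501675383 [-0.13648516 -0.18229351 -0.84505454]
over turn [ 0.   -0.02  0.  ] shift [0.   0.79 0.02]
dn turn [0. 0. 0.] shift [ 0.    0.78 -0.  ]
[-37.48427413   3.028116   -23.39134835] [35.45682212 11.65714093 37.56337048]
((617.2604370117188, -7.6472625732421875), (92.44125366210938, 177.5146484375), 5.522526741027832)
```

View pics/w8.png

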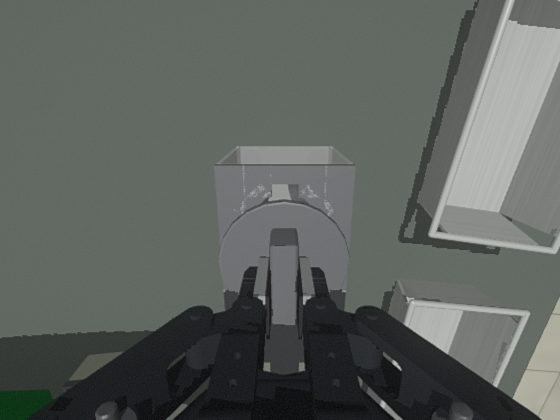

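The cap is over the opening, with the bar in line with the visible notch at (283,190). I lower it gently and press.

Call:
{"api": "drive_tool", "payload": {"motion": [[[0,0.4,0.02],[0,0,0],1],[[0,0.4,0],[0,0,0],1],[[0,0.2,0],[0,0,0],1],[[0,0.2,0],[0,0,0],1],[[0,0.15,0],[0,0,0],1],[[0,0,0],[0,0,0],1],[[0,0,0],[0,0,0],1]]}}

```text
time: 29.1
tool_pos: [0.6138, 0.0335, 0.1239]
tool_rot: [0.706, -0.706, -0.034, 0.034]
contact_force: [0.1, 0.0, 0.4]
gripper_width: 0.146
```

Call:
{"api": "drive_tool", "payload": {"motion": [[[0,0.1,0],[0,0,0],1],[[0,0.1,0],[0,0,0],1],[[0,0.05,0],[0,0,0],1],[[0,0,0],[0,0,0],1],[[0,0,0],[0,0,0],1]]}}

```text
time: 29.6
tool_pos: [0.6142, 0.0334, 0.1191]
tool_rot: [-0.706, 0.706, 0.034, -0.034]
contact_force: [-2.8, -0.6, 4.6]
gripper_width: 0.145
```

It has entered freely, and first contact is at the home height. I press slightly and turn clockwise.

Call:
{"api": "drive_tool", "payload": {"motion": [[[0,0.06,0],[0,0,0],1],[[0,0,0],[0,0,0],1],[[0,0,0],[0,0.5,0],1],[[0,0,0],[0,0.8,0],1],[[0,0,0],[0,0.8,0],1],[[0,0,0],[0,0.8,0],1],[[0,0,0],[0,0.8,0],1],[[0,0,0],[0,0.8,0],1],[[0,0,0],[0,0.8,0],1],[[0,0,0],[0,0.8,0],1],[[0,0,0],[0,0.8,0],1],[[0,0,0],[0,0,0],1]]}}

```text
time: 30.8
tool_pos: [0.6157, 0.0335, 0.1191]
tool_rot: [0.685, -0.684, 0.176, -0.179]
contact_force: [0.1, 0.1, 7.5]
gripper_width: 0.148
```

```bash
python3 - <<'E'
from h import *
t,r,s=pose(); m=r.as_matrix(); print(t,np.degrees(np.arctan2(m[1,0],m[0,0])),s["gripper_width"],s["contact_force"],s["ft_torque"])
E
```

```text
[0.61567494 0.03345918 0.11907201] -29.045214641621236 0.14763324862499969 [0.06473711 0.12665941 7.46143566] [ 0.06511379  0.17476571 -0.12688103]
```

Call:
{"api": "drive_tool", "payload": {"motion": [[[0,0,0],[0,0.8,0],1],[[0,0,0],[0,0.8,0],1],[[0,0,0],[0,0.8,0],1],[[0,0,0],[0,0.8,0],1],[[0,0,0],[0,0.8,0],1],[[0,0,0],[0,0.6,0],1],[[0,0,0],[0,0.5,0],1],[[0,0,0],[0,0,0],1],[[0,0,0],[0,0,0],1]]}}

```text
time: 31.7
tool_pos: [0.6155, 0.0342, 0.1191]
tool_rot: [0.63, -0.628, 0.322, -0.325]
contact_force: [-1.6, 1.8, 8.9]
gripper_width: 0.145
```

```bash
python3 - <<'E'
from h import *
t,r,s=pose(); m=r.as_matrix(); print(t,np.degrees(np.arctan2(m[1,0],m[0,0])),s["gripper_width"],s["contact_force"],s["ft_torque"])
E
```

```text
[0.61546785 0.0341671  0.11905606] -54.43568194805467 0.14463350145243392 [-1.56038859  1.81271396  8.94011016] [0.3919824  0.32614301 0.15423727]
```

Call:
{"api": "drive_tool", "payload": {"motion": [[[0,0,0],[0,0.4,0],1],[[0,0,0],[0,0.4,0],1],[[0,0,0],[0,0.4,0],1],[[0,0,0],[0,0,0],1],[[0,0,0],[0,0,0],1]]}}

```text
time: 32.2
tool_pos: [0.6153, 0.0348, 0.1191]
tool_rot: [0.613, -0.611, 0.353, -0.356]
contact_force: [-1.8, 3.9, 9.3]
gripper_width: 0.145
```

```bash
python3 - <<'E'
from h import *
t,r,s=pose(); m=r.as_matrix(); print(t,np.degrees(np.arctan2(m[1,0],m[0,0])),s["gripper_width"],s["contact_force"],s["ft_torque"])
E
```

```text
[0.61531171 0.03480577 0.11910592] -60.16990125988976 0.1447438324794569 [-1.79746262  3.88678854  9.30446504] [0.67085822 0.37353247 1.50050763]
```

The torque rose to 1.5 N m, so the stop is reached. I release, rise and check.

Call:
{"api": "drive_tool", "payload": {"motion": [[[0,0,0],[0,0,0],-0.3],[[0,0,0],[0,0,0],-0.3],[[0,0,0],[0,0,0],-0.3],[[0,0,0],[0,0,0],-0.3],[[0,-0.6,0],[0,0,0],-0.3],[[0,-1,0],[0,0,0],-0.3],[[0,-1,0],[0,0,0],-0.3],[[0,-1,0],[0,0,0],-0.3],[[0,-1,0],[0,-1,0],-0.6],[[0,0,-0.9],[0,-1,0],-1],[[0,0,-0.9],[0,-1,0],-1],[[0,0,-0.9],[0,-1,0],-1]]}}

```text
time: 33.4
tool_pos: [0.5614, -0.0097, 0.2327]
tool_rot: [0.664, -0.664, 0.243, -0.244]
contact_force: [0.1, -1.2, 0.3]
gripper_width: 1.0
```

Call:
{"api": "drive_tool", "payload": {"motion": [[[0,0,-0.9],[0,-1,0],-1],[[0,0,-0.9],[0,-1,0],-1],[[0,0,-0.9],[0,-1,0],-1],[[0,0,-0.9],[0,-1,0],-1],[[0,0,0],[0,-1,0],-1],[[0,0,0],[0,-1,0],-1],[[0,0,0],[0,-1,0],-1],[[0,0,0],[0,0,0],-1],[[0,0,0],[0,0,0],-1]]}}

```text
time: 34.3
tool_pos: [0.5131, -0.0846, 0.2319]
tool_rot: [-0.706, 0.706, -0.034, 0.035]
contact_force: [1.1, -0.4, -0.2]
gripper_width: 1.002
```

```bash
cat >> h.py <<'E'
def rect(P,cx,cy,rad,lo,hi):
    m=(np.hypot(P[...,0]-cx,P[...,1]-cy)<rad)&(P[...,2]>lo)&(P[...,2]<hi)
    if m.sum()<10: return m.sum()
    q=P[m]; r=cv2.minAreaRect((q[:,:2]*1000).astype(np.float32)); v,u=np.argwhere(m).mean(0)
    return [int(m.sum()),np.round(r[0],1).tolist(),np.round(r[1],1).tolist(),round(r[2],1),round(float(np.median(q[:,2]))*1000,1),(int(u),int(v))]
E
python3 - <<'E'
from h import *
t,r,s=pose(); print(t,s["contact_force"])
f=grab("wrist"); P=cloud(f); cv2.imwrite("pics/w9.png",f["img"])
print("bar",rect(P,.613,.0335,.05,.130,.142)); print("flange",rect(P,.613,.0335,.045,.1095,.118))
f=grab("top"); T=cloud(f)
print("topbar",rect(T,.613,.0335,.05,.130,.142)); print("flange",rect(T,.613,.0335,.045,.1095,.118))
for n,c in dict(A=(.620,.279),B=(.472,.391),C=(.433,-.231),D=(.469,-.392)).items(): print(n,rect(P,*c,.08,.046,.058),rect(T,*c,.08,.046,.058))
E
```

```text
[ 0.51314868 -0.08459663  0.2318699 ] [ 1.07282539 -0.42282378 -0.15917746]
bar [1528, [614.7, 34.9], [46.4, 14.2], 35.8, 136.3, (411, 38)]
flange [5811, [614.2, 31.5], [67.0, 73.2], 84.5, 112.5, (396, 46)]
topbar [75, [615.4, 34.2], [44.7, 13.9], 35.1, 137.1, (255, 176)]
flange [393, [611.7, 32.4], [81.2, 81.9], 9.6, 113.1, (256, 179)]
A 0 [566, [619.3, 278.5], [68.1, 87.0], 9.4, 52.5, (178, 184)]
B 0 [607, [472.6, 391.4], [67.6, 87.7], 15.6, 52.2, (140, 231)]
C [3163, [432.1, -231.0], [67.5, 88.1], 12.2, 52.1, (232, 301)] [595, [433.2, -231.3], [66.2, 86.9], 12.7, 52.4, (344, 240)]
D [128, [475.9, -349.1], [3.5, 52.3], 70.7, 49.3, (273, 370)] [599, [468.5, -392.0], [87.7, 67.6], 70.0, 52.5, (396, 227)]
```

View pics/w9.png

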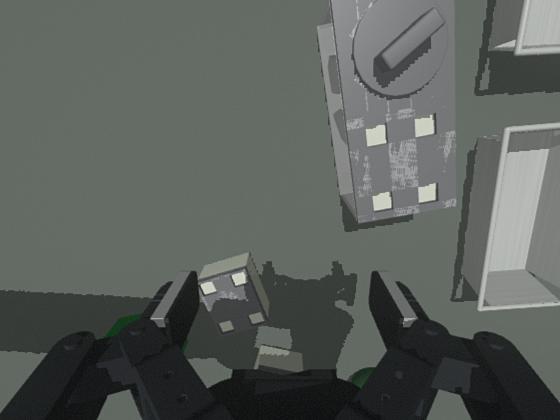

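The cap is home: bar top 136.3 mm, flange 112.5 mm, bar at 35.8°, which is 60° from the tub's y. The recesses are clear at (375,135), (425,125), (382,201) and (428,192). I measure the stacking place and plan the nearest tub, C, at (232,301).

```bash
python3 - <<'E'
from h import *
f=grab("wrist"); P=cloud(f); g=f["img"]; t,r,s=pose()
wh=cv2.inRange(g,(150,170,170),(255,255,255)); wh[:,:355]=0; wh[:,445:]=0; wh[220:]=0; wh[:105]=0
n,l,st,c=cv2.connectedComponentsWithStats(wh); C=[]
for i in range(1,n):
    if st[i,4]>60:
        q=ray(f,np.argwhere(l==i)[:,::-1],.101)*1000; rr=cv2.minAreaRect(q[:,:2].astype(np.float32)); C.append(rr[0]); print(np.round(rr[0],1),np.round(rr[1],1),round(rr[2],1))
print("white mean",np.mean(C,0))
lid=((P[...,2]>.1035)&(P[...,2]<.110)).astype(np.uint8); lid[:,:330]=0; lid[:,470:]=0; lid[225:]=0
cs,h=cv2.findContours(lid,cv2.RETR_CCOMP,cv2.CHAIN_APPROX_NONE); D=[]
for k,c in enumerate(cs):
    if h[0][k][3]>=0 and 100<cv2.contourArea(c)<1200:
        rr=cv2.minAreaRect((ray(f,c[:,0],.106)[:,:2]*1000).astype(np.float32)); D.append(rr[0]); print("hole",np.round(rr[0],1),np.round(rr[1],1),round(rr[2],1))
print("hole mean",np.mean(D,0))
a=plan([.433,-.231,.1],12.5,"C above"); a=plan([.433,-.231,.014],12.5,"dn",a)
E
```

```text
[641.6 -28.9] [15.6 16.1] 7.4
[599.1 -32.9] [16.1 16.1] 5.4
[647.5 -90.6] [15.  15.9] 3.8
[605.1 -94.8] [16.4 15.7] 6.7
white mean [623.31365967 -61.81634951]
hole [604.1 -93.4] [19.1 19. ] 6.6
hole [645.9 -89.6] [18.7 19.2] 6.3
hole [598.1 -31.8] [18.9 19.6] 5.8
hole [639. -28.] [20.2 19.1] 5.9
hole mean [621.78749084 -60.67880535]
C above turn [ 0.  -3.6  0. ] shift [-4.4   5.25 -5.03]
dn turn [0. 0. 0.] shift [ 0.    3.44 -0.  ]
```

Call:
{"api": "drive_tool", "payload": {"motion": [[[0,0,0],[0,-0.9,0],-1],[[0,0,0],[0,-0.9,0],-1],[[0,0,0],[0,-0.9,0],-1],[[0,0,0],[0,-0.9,0],-1],[[-0.8,0.8,-0.9],[0,0,0],-1],[[-0.8,0.8,-0.9],[0,0,0],-1],[[-0.8,0.8,-0.9],[0,0,0],-1],[[-0.8,0.8,-0.9],[0,0,0],-1],[[-0.8,0.8,-0.9],[0,0,0],-1],[[-0.4,0.8,-0.53],[0,0,0],-1],[[0,0.45,0],[0,0,0],-1],[[0,0,0],[0,0,0],-1]]}}

```text
time: 35.65
tool_pos: [0.4318, -0.2302, 0.0979]
tool_rot: [0.704, -0.702, -0.076, 0.078]
contact_force: [-0.7, 0.6, 0.1]
gripper_width: 0.998
```

```bash
python3 - <<'E'
from h import *
print(pose()[0]); a=plan([.433,-.231,.014],12.5,"C dn")
E
```

```text
[ 0.43178149 -0.23022497  0.09790114]
C dn turn [-0.04 -0.01 -0.03] shift [ 0.04  3.36 -0.04]
```

Call:
{"api": "drive_tool", "payload": {"motion": [[[0.04,0.8,-0.04],[0,0,0],-1],[[0,0.8,0],[0,0,0],-1],[[0,0.8,0],[0,0,0],-1],[[0,0.6,0],[0,0,0],-1],[[0,0.36,0],[0,0,0],-1],[[0,0,0],[0,0,0],-1],[[0,0,0],[0,0,0],1],[[0,0,0],[0,0,0],1],[[0,0,0],[0,0,0],1],[[0,0,0],[0,0,0],1],[[0,0,0],[0,0,0],1]]}}

```text
time: 36.75
tool_pos: [0.4352, -0.2326, 0.0174]
tool_rot: [-0.702, 0.703, 0.078, -0.076]
contact_force: [-0.0, 1.0, 6.1]
gripper_width: 0.762
```

```bash
python3 - <<'E'
from h import *
t,r,s=pose(); m=r.as_matrix(); print(t,np.degrees(np.arctan2(m[1,0],m[0,0])),s["gripper_width"],s["contact_force"])
a=plan([t[0],t[1],.17],12.5,"up"); a=plan([.6223,-.0612,.17],5.6,"over",a)
E
```

```text
[ 0.43523605 -0.23262856  0.01743562] 12.52728526109766 0.7621388875492101 [-0.00767491  1.02512041  6.12935576]
up turn [0.02 0.01 0.02] shift [ 0.  -6.1  0. ]
over turn [0.   1.38 0.  ] shift [8.12 0.   6.09]
```

Call:
{"api": "drive_tool", "payload": {"motion": [[[0,-0.2,0],[0,0,0],1],[[0,-0.4,0],[0,0,0],1],[[0,-0.7,0],[0,0,0],1],[[0,-0.8,0],[0,0,0],1],[[0,-1,0],[0,0,0],1],[[0,-1,0],[0,0,0],1],[[0,-1,0],[0,0.5,0],1],[[0,-0.7,0],[0,0.5,0],1],[[0,-0.3,0],[0,0.38,0],1],[[0,0,0],[0,0,0],1],[[0,0,0],[0,0,0],1]]}}

```text
time: 37.85
tool_pos: [0.4336, -0.2315, 0.1678]
tool_rot: [0.706, -0.706, -0.035, 0.035]
contact_force: [0.6, -0.1, -3.2]
gripper_width: 0.759
```

```bash
cat >> h.py <<'E'
def held():
    "lid of a held tub in tool frame (mm): centre x,z, angle, y of lid, tilt"
    t,r,s=pose(); f=grab("wrist"); P=cloud(f); Q=(P-t)@r.as_matrix()*1000
    hs=cv2.cvtColor(f["img"],cv2.COLOR_BGR2HSV)[...,2]
    m=(abs(Q[...,0])<50)&(abs(Q[...,2])<60)&(Q[...,1]>-50)&(Q[...,1]<-20)
    q=Q[m]; h=np.histogram(q[:,1],bins=np.arange(-50,-19,1)); y0=h[1][h[0].argmax()]+.5
    k=m&(abs(Q[...,1]-y0)<2); q=Q[k]; A=np.c_[q[:,0],q[:,2],np.ones(len(q))]; c=np.linalg.lstsq(A,q[:,1],rcond=None)[0]
    print("held lid y",round(y0,1),len(q),"min",q.min(0).round(1),"max",q.max(0).round(1),"tilt deg",np.degrees(c[:2]).round(2), "w",s["gripper_width"])
    rr=cv2.minAreaRect(q[:,[0,2]].astype(np.float32)); print(rr); return f
E
python3 - <<'E'
from h import *
f=held(); cv2.imwrite("pics/w10.png",f["img"]); print(pose()[0]); a=plan([.6223,-.0612,.17],5.6,"over")
E
```

```text
held lid y -35.5 19862 min [-47.1 -37.5 -39.4] max [ 45.4 -33.5  45.3] tilt deg [ 0.02 -0.08] w 0.7590963437484664
((-0.8223457336425781, 3.0698165893554688), (92.56078338623047, 84.52740478515625), 0.41978517174720764)
[ 0.43340239 -0.23137235  0.16720472]
over turn [-0.02  0.01 -0.02] shift [ 8.18 -0.11  6.04]
```

View pics/w10.png

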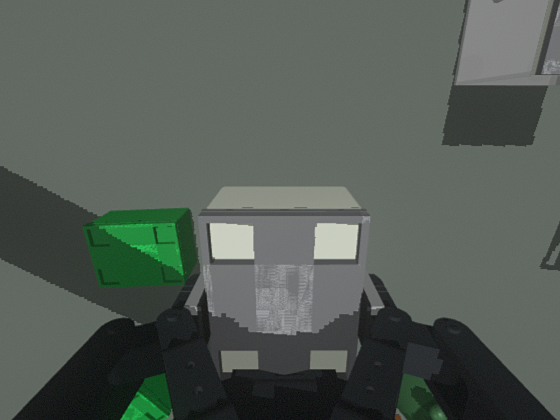

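The tub is held level, with its lid at (285,290) and its +y edge at z = 45 mm in the tool frame. I carry it to the stacking place.

```bash
python3 - <<'E'
from h import *
a=plan([.6230,-.0635,.167],5.6,"over");a=plan([.6230,-.0635,.125],5.6,"dn",a)
E
```

```text
over turn [-0.02  0.01 -0.02] shift [8.2  0.01 5.94]
dn turn [0. 0. 0.] shift [ 0.    1.68 -0.  ]
```

Call:
{"api": "drive_tool", "payload": {"motion": [[[0.4,0,0.3],[0,0,0],1],[[0.8,0,0.6],[0,0,0],1],[[1,0,0.7],[0,0,0],1],[[1,0,0.7],[0,0,0],1],[[1,0,0.7],[0,0,0],1],[[1,0,0.7],[0,0,0],1],[[1,0,0.7],[0,0,0],1],[[1,0,0.7],[0,0,0],1],[[0.6,0,0.5],[0,0,0],1],[[0.4,0,0.34],[0,0,0],1],[[0,0,0],[0,0,0],1],[[0,0,0],[0,0,0],1]]}}

```text
time: 39.1
tool_pos: [0.623, -0.0642, 0.1679]
tool_rot: [-0.706, 0.706, 0.034, -0.035]
contact_force: [-0.3, 0.0, -2.9]
gripper_width: 0.761
```

Call:
{"api": "drive_tool", "payload": {"motion": [[[0,0,0],[0,0,0],1],[[0,0.5,0],[0,0,0],1],[[0,0.6,0],[0,0,0],1],[[0,0.4,0],[0,0,0],1],[[0,0,0],[0,0,0],1],[[0,0,0],[0,0,0],1]]}}

```text
time: 39.7
tool_pos: [0.623, -0.064, 0.1298]
tool_rot: [0.706, -0.706, -0.034, 0.035]
contact_force: [0.4, -0.2, -3.3]
gripper_width: 0.763
```

```bash
python3 - <<'E'
from h import *
print(pose()[0],pose()[2]["contact_force"]); a=plan([.6230,-.0635,.1175],5.6,"dn"); held()
E
```

```text
[ 0.62303603 -0.06397776  0.12983385] [ 0.37699703 -0.20418184 -3.29279254]
dn turn [-0.01  0.   -0.02] shift [0.   0.49 0.02]
held lid y -34.5 20114 min [-47.3 -36.5 -39.2] max [ 45.3 -32.5  45.1] tilt deg [0.04 0.  ] w 0.7630562977882064
((-0.9966659545898438, 3.0862579345703125), (92.63228607177734, 84.29341125488281), 0.30058854818344116)
```

Call:
{"api": "drive_tool", "payload": {"motion": [[[0,0.15,0.02],[0,0,0],1],[[0,0.15,0],[0,0,0],1],[[0,0.1,0],[0,0,0],1],[[0,0.08,0],[0,0,0],1],[[0,0,0],[0,0,0],1],[[0,0,0],[0,0,0],1]]}}

```text
time: 40.35
tool_pos: [0.6235, -0.0635, 0.1188]
tool_rot: [0.706, -0.706, -0.035, 0.035]
contact_force: [0.3, 0.5, -3.3]
gripper_width: 0.765
```

Call:
{"api": "drive_tool", "payload": {"motion": [[[0,0.06,0],[0,0,0],1],[[0,0.06,0],[0,0,0],1],[[0,0,0],[0,0,0],1],[[0,0,0],[0,0,0],1]]}}

```text
time: 40.75
tool_pos: [0.6237, -0.0635, 0.1185]
tool_rot: [-0.706, 0.706, 0.035, -0.035]
contact_force: [-6.7, 0.5, 7.3]
gripper_width: 0.76
```

Call:
{"api": "drive_tool", "payload": {"motion": [[[0,0,0],[0,0,0],-1],[[0,0,0],[0,0,0],-1],[[0,0,0],[0,0,0],-1],[[0,0,0],[0,0,0],-1],[[0,-0.4,0],[0,0,0],-1],[[0,-1,0],[0,0,0],-1],[[0,-1,0],[0,0,0],-1],[[0,-1,0],[0,0,0],-1],[[0,-1,0],[0,0,0],-1],[[0,0,-1],[0,0,0],-1],[[0,0,-1],[0,0,0],-1],[[0,0,-1],[0,0,0],-1]]}}

```text
time: 41.95
tool_pos: [0.6312, -0.1388, 0.2272]
tool_rot: [-0.706, 0.706, 0.035, -0.034]
contact_force: [0.1, -0.1, -0.3]
gripper_width: 0.999
```

Call:
{"api": "drive_tool", "payload": {"motion": [[[0,0,-1],[0,0,0],-1],[[0,0,-1],[0,0,0],-1],[[0,0,-1],[0,0,0],-1],[[0,0,0],[0,0,0],-1],[[0,0,0],[0,0,0],-1]]}}

```text
time: 42.45
tool_pos: [0.6382, -0.213, 0.2262]
tool_rot: [0.706, -0.706, -0.035, 0.034]
contact_force: [0.9, 0.3, 1.4]
gripper_width: 1.003
```

```bash
cat >> h.py <<'E'
def lidfit(P,cx,cy,lo,hi):
    m=(np.hypot(P[...,0]-cx,P[...,1]-cy)<.07)&(P[...,2]>lo)&(P[...,2]<hi); q=P[m]
    A=np.c_[q[:,0]-cx,q[:,1]-cy,np.ones(len(q))]; c=np.linalg.lstsq(A,q[:,2],rcond=None)[0]
    print("lid z",round(c[2]*1000,1),"tilt deg",np.degrees(c[:2]).round(2),rect(P,cx,cy,.07,lo,hi))
E
python3 - <<'E'
from h import *
print(pose()[0])
f=grab("wrist"); P=cloud(f); lidfit(P,.622,-.061,.147,.158)
F=grab("top"); T=cloud(F); lidfit(T,.622,-.061,.147,.158)
print("bar",rect(T,.613,.0335,.05,.130,.142))
for n,c in dict(A=(.620,.279),B=(.472,.391),D=(.469,-.392)).items(): print(n,rect(P,*c,.08,.046,.058),rect(T,*c,.08,.046,.058))
a=plan([.4687,-.392,.2],-20,"D above");
E
```

```text
[ 0.6382216  -0.21302071  0.22624733]
lid z 154.1 tilt deg [-0.4   4.05] [7061, [625.1, -86.4], [66.3, 37.2], 5.6, 153.2, (283, 33)]
lid z 153.2 tilt deg [0.3  0.12] [637, [623.5, -62.2], [67.5, 86.2], 5.4, 153.6, (289, 171)]
bar [78, [615.8, 34.9], [46.4, 14.2], 35.9, 136.7, (255, 176)]
A 0 [557, [619.5, 278.7], [67.2, 87.1], 9.5, 52.4, (178, 184)]
B 0 [606, [476.2, 414.1], [67.4, 87.6], 14.7, 52.7, (133, 230)]
D [1832, [458.7, -388.3], [88.0, 47.4], 69.7, 52.1, (127, 301)] [593, [468.5, -391.7], [87.5, 66.8], 70.0, 52.6, (396, 227)]
D above turn [-0.    5.13  0.  ] shift [-3.91  1.04 -9.09]
```

Tub 1 is seated: lid at 153.2 mm against 153 expected, and level. Tub B has been knocked to (476,414), which I noted. Next is tub D.

Call:
{"api": "drive_tool", "payload": {"motion": [[[0,0,0],[0,1,0],-1],[[0,0,0],[0,1,0],-1],[[0,0,0],[0,1,0],-1],[[0,0,0],[0,1,0],-1],[[0,0,0],[0,1,0],-1],[[-0.4,0,-1],[0,0.13,0],-1],[[-0.4,0,-1],[0,0,0],-1],[[-0.4,0,-1],[0,0,0],-1],[[-0.4,0,-1],[0,0,0],-1],[[-0.4,0,-1],[0,0,0],-1],[[-0.5,0.5,-1],[0,0,0],-1],[[-0.5,0.5,-1],[0,0,0],-1]]}}

```text
time: 43.75
tool_pos: [0.508, -0.3515, 0.2015]
tool_rot: [-0.696, 0.697, -0.122, 0.123]
contact_force: [-0.2, -0.4, -1.2]
gripper_width: 1.002
```

Call:
{"api": "drive_tool", "payload": {"motion": [[[-0.5,0.8,-1],[0,0,0],-1],[[-0.4,0.8,-1],[0,0,0],-1],[[0,0.8,-0.09],[0,0,0],-1],[[0,0.8,0],[0,0,0],-1],[[0,0.5,0],[0,0,0],-1],[[0,0,0],[0,0,0],-1],[[0,0,0],[0,0,0],-1]]}}

```text
time: 44.45
tool_pos: [0.4696, -0.3927, 0.1089]
tool_rot: [-0.696, 0.697, -0.122, 0.123]
contact_force: [0.5, -0.6, 1.1]
gripper_width: 0.998
```

```bash
python3 - <<'E'
from h import *
print(pose()[0]); a=plan([.4687,-.3918,.014],-20,"D dn")
f=grab("wrist"); P=cloud(f); print(rect(P,.469,-.392,.08,.048,.058))
E
```

```text
[ 0.46957826 -0.39273901  0.10888676]
D dn turn [0.   0.01 0.01] shift [-0.05  3.8   0.02]
[8773, [467.6, -392.0], [86.9, 66.4], 69.6, 52.4, (281, 224)]
```

Call:
{"api": "drive_tool", "payload": {"motion": [[[-0.05,0.8,0.02],[0,0,0],-1],[[0,0.8,0],[0,0,0],-1],[[0,0.8,0],[0,0,0],-1],[[0,0.7,0],[0,0,0],-1],[[0,0.5,0],[0,0,0],-1],[[0,0.2,0],[0,0,0],-1],[[0,0,0],[0,0,0],1],[[0,0,0],[0,0,0],1],[[0,0,0],[0,0,0],1],[[0,0,0],[0,0,0],1],[[0,0,0],[0,0,0],1],[[0,0,0],[0,0,0],1]]}}

```text
time: 45.7
tool_pos: [0.4684, -0.3926, 0.0141]
tool_rot: [-0.696, 0.697, -0.123, 0.123]
contact_force: [0.9, 0.4, 0.6]
gripper_width: 0.766
```

Call:
{"api": "drive_tool", "payload": {"motion": [[[0,-0.3,0],[0,0,0],1],[[0,-0.5,0],[0,0,0],1],[[0,-0.8,0],[0,0,0],1],[[0,-1,0],[0,-1,0],1],[[0,-1,0],[0,-1,0],1],[[0,-1,0],[0,-1,0],1],[[0,-1,0],[0,-1,0],1],[[0,-1,0],[0,-1,0],1],[[0,-0.8,0],[0,-0.12,0],1],[[0,-0.5,0],[0,0,0],1],[[0,0,0],[0,0,0],1],[[0,0,0],[0,0,0],1]]}}

```text
time: 46.9
tool_pos: [0.4677, -0.3919, 0.2102]
tool_rot: [0.706, -0.706, -0.034, 0.035]
contact_force: [-0.1, -0.2, -3.2]
gripper_width: 0.762
```

```bash
python3 - <<'E'
from h import *
t,r,s=pose(); m=r.as_matrix(); print(t,np.degrees(np.arctan2(m[1,0],m[0,0])),s["contact_force"]); held()
plan([.6230,-.0635,.217],5.6,"over")
E
```

```text
[ 0.46771412 -0.391927    0.21023519] 5.565175918780127 [-0.14080719 -0.24691833 -3.21762235]
held lid y -38.5 20107 min [-47.5 -40.5 -34.3] max [ 45.1 -36.5  44.3] tilt deg [0.01 0.03] w 0.7620045067781518
((-1.195953369140625, 5.962806701660156), (78.30303192138672, 92.5129623413086), 88.00776672363281)
over turn [-0.02 -0.01 -0.02] shift [ 7.47 -0.31 12.45]
```

```bash
python3 - <<'E'
from h import *
a=plan([.6235,-.0630,.210],5.6,"over"); plan([.6235,-.0630,.172],5.6,"dn",a)
E
```

```text
over turn [-0.02 -0.01 -0.02] shift [ 7.5  -0.03 12.47]
dn turn [0. 0. 0.] shift [ 0.    1.52 -0.  ]
```

Call:
{"api": "drive_tool", "payload": {"motion": [[[0.3,0,0.5],[0,0,0],1],[[0.6,0,1],[0,0,0],1],[[0.6,0,1],[0,0,0],1],[[0.6,0,1],[0,0,0],1],[[0.6,0,1],[0,0,0],1],[[0.6,0,1],[0,0,0],1],[[0.6,0,1],[0,0,0],1],[[0.6,0,1],[0,0,0],1],[[0.6,0,1],[0,0,0],1],[[0.6,0,1],[0,0,0],1],[[0.6,0,1],[0,0,0],1],[[0.6,0,1],[0,0,0],1]]}}

```text
time: 48.15
tool_pos: [0.6115, -0.0869, 0.2093]
tool_rot: [0.707, -0.706, -0.034, 0.035]
contact_force: [0.1, 0.8, -1.9]
gripper_width: 0.765
```

Call:
{"api": "drive_tool", "payload": {"motion": [[[0.6,0,0.6],[0,0,0],1],[[0,0,0.3],[0,0,0],1],[[0,0,0],[0,0,0],1],[[0,0.5,0],[0,0,0],1],[[0,0.5,0],[0,0,0],1],[[0,0.2,0],[0,0,0],1],[[0,0,0],[0,0,0],1],[[0,0,0],[0,0,0],1]]}}

```text
time: 48.95
tool_pos: [0.6243, -0.0659, 0.1805]
tool_rot: [0.706, -0.706, -0.034, 0.034]
contact_force: [0.7, -0.6, -2.5]
gripper_width: 0.763
```

```bash
python3 - <<'E'
from h import *
t,r,s=pose(); print(t,s["contact_force"]); held()
plan([.6235,-.0630,.163],5.6,"dn")
E
```

```text
[ 0.62428885 -0.06589111  0.18050178] [ 0.71306407 -0.63802886 -2.49556452]
held lid y -38.5 20096 min [-47.4 -40.5 -31.7] max [ 45.4 -36.5  44.3] tilt deg [0.03 0.05] w 0.763052854657147
((-0.9957008361816406, 6.362705230712891), (75.88191223144531, 92.70950317382812), 89.6909408569336)
dn turn [ 0.   -0.01  0.01] shift [-0.03  0.72  0.12]
```

Call:
{"api": "drive_tool", "payload": {"motion": [[[-0.03,0,0.12],[0,0,0],1],[[0,0,0],[0,0,0],1],[[0,0.3,0],[0,0,0],1],[[0,0.2,0],[0,0,0],1],[[0,0.15,0],[0,0,0],1],[[0,0.07,0],[0,0,0],1],[[0,0,0],[0,0,0],1],[[0,0,0],[0,0,0],1]]}}

```text
time: 49.8
tool_pos: [0.6236, -0.0626, 0.1628]
tool_rot: [-0.706, 0.706, 0.034, -0.034]
contact_force: [-1.0, -0.3, -2.7]
gripper_width: 0.767
```

Call:
{"api": "drive_tool", "payload": {"motion": [[[0,0.04,0],[0,0,0],1],[[0,0.04,0],[0,0,0],1],[[0,0,0],[0,0,0],1],[[0,0,0],[0,0,0],1]]}}

```text
time: 50.2
tool_pos: [0.6237, -0.0626, 0.162]
tool_rot: [-0.706, 0.706, 0.035, -0.034]
contact_force: [-3.4, 0.2, 5.0]
gripper_width: 0.763
```

Call:
{"api": "drive_tool", "payload": {"motion": [[[0,0,0],[0,0,0],-1],[[0,0,0],[0,0,0],-1],[[0,0,0],[0,0,0],-1],[[0,0,0],[0,0,0],-1],[[0,-0.4,0],[0,0,0],-1],[[0,-0.8,0],[0,0,0],-1],[[0,-1,0],[0,0,0],-1],[[0,-1,0],[0,0,0],-1],[[0,0,0],[0,0,0],-1],[[0,0,0.6],[0,0,0],-1],[[0,0,1],[0,0,0],-1],[[0,0,1],[0,0,0],-1]]}}

```text
time: 51.4
tool_pos: [0.616, 0.0036, 0.2387]
tool_rot: [0.707, -0.706, -0.033, 0.035]
contact_force: [0.1, 0.5, -1.2]
gripper_width: 0.997
```

Call:
{"api": "drive_tool", "payload": {"motion": [[[0,0,1],[0,0,0],-1],[[0,0,1],[0,0,0],-1],[[0,0,1],[0,0,0],-1],[[0,0,1],[0,0,0],-1],[[0,0,1],[0,0,0],-1],[[0,0,1],[0,0,0],-1],[[0,0,1],[0,0,0],-1],[[0,0,0],[0,0,0],-1],[[0,0,0],[0,0,0],-1]]}}

```text
time: 52.3
tool_pos: [0.599, 0.1771, 0.2391]
tool_rot: [-0.706, 0.706, 0.034, -0.036]
contact_force: [0.6, 0.8, -0.6]
gripper_width: 1.003
```

```bash
python3 - <<'E'
from h import *
print(pose()[0])
f=grab("wrist"); P=cloud(f)
F=grab("top"); T=cloud(F); lidfit(T,.622,-.061,.194,.207)
S=cloud(grab("scene")); lidfit(S,.622,-.061,.194,.207)
print("bar",rect(T,.613,.0335,.05,.130,.142))
for n,c in dict(A=(.620,.279),B=(.476,.414)).items(): print(n,rect(P,*c,.08,.046,.058),rect(T,*c,.08,.046,.058))
a=plan([.6195,.2787,.11],9.5,"A above")
E
```

```text
[0.59902397 0.17711031 0.23909223]
lid z 200.2 tilt deg [ 0.17 -0.15] [722, [623.6, -62.1], [67.9, 86.1], 5.3, 200.6, (289, 166)]
lid z 200.1 tilt deg [-0.66 -0.95] [496, [624.1, -62.0], [69.3, 90.8], 4.9, 200.7, (249, 175)]
bar [74, [615.7, 34.7], [45.9, 13.7], 35.8, 136.5, (255, 176)]
A [5887, [618.9, 279.4], [66.6, 86.2], 9.9, 52.2, (314, 87)] 0
B 0 [609, [475.4, 414.1], [66.8, 88.1], 15.0, 52.6, (133, 230)]
A above turn [ 0.   -0.79 -0.01] shift [1.46 5.2  3.93]
```

Tub 2 is seated (lid 200.2 mm, level). Next is tub A.

Call:
{"api": "drive_tool", "payload": {"motion": [[[0,0,0],[0,-0.8,0],-1],[[0.4,0.5,1],[0,0,0],-1],[[0.4,1,1],[0,0,0],-1],[[0.4,1,1],[0,0,0],-1],[[0.26,1,0.93],[0,0,0],-1],[[0,1,0],[0,0,0],-1],[[0,0.7,0],[0,0,0],-1],[[0,0,0],[0,0,0],-1],[[0,0,0],[0,0,0],-1]]}}

```text
time: 53.35
tool_pos: [0.6201, 0.2785, 0.1111]
tool_rot: [-0.705, 0.705, 0.059, -0.059]
contact_force: [0.5, 0.3, 0.0]
gripper_width: 1.002
```

```bash
python3 - <<'E'
from h import *
print(pose()[0]); a=plan([.6195,.279,.014],9.7,"A dn")
f=grab("wrist"); P=cloud(f); print(rect(P,.6195,.279,.08,.048,.058))
E
```

```text
[0.62012219 0.27846439 0.11112491]
A dn turn [ 0.   -0.04  0.  ] shift [-0.02  3.88  0.03]
[8638, [618.9, 279.1], [66.4, 86.9], 10.0, 52.4, (283, 223)]
```

Call:
{"api": "drive_tool", "payload": {"motion": [[[-0.02,0.8,0.03],[0,-0.04,0],-1],[[0,0.8,0],[0,0,0],-1],[[0,0.8,0],[0,0,0],-1],[[0,0.7,0],[0,0,0],-1],[[0,0.5,0],[0,0,0],-1],[[0,0.28,0],[0,0,0],-1],[[0,0,0],[0,0,0],1],[[0,0,0],[0,0,0],1],[[0,0,0],[0,0,0],1],[[0,0,0],[0,0,0],1],[[0,0,0],[0,0,0],1],[[0,0,0],[0,0,0],1]]}}

```text
time: 54.6
tool_pos: [0.6195, 0.2801, 0.0144]
tool_rot: [0.705, -0.704, -0.061, 0.06]
contact_force: [0.5, -0.5, 0.9]
gripper_width: 0.764
```

Call:
{"api": "drive_tool", "payload": {"motion": [[[0,-0.3,0],[0,0,0],1],[[0,-0.5,0],[0,0,0],1],[[0,-1,0],[0,0.4,0],1],[[0,-1,0],[0,0.4,0],1],[[0,-1,0],[0,0.02,0],1],[[0,-1,0],[0,0,0],1],[[0,-1,0],[0,0,0],1],[[0,-1,0],[0,0,0],1],[[0,-1,0],[0,0,0],1],[[0,-1,0],[0,0,0],1],[[0,-0.6,0],[0,0,0],1],[[0,-0.4,0],[0,0,0],1]]}}

```text
time: 55.8
tool_pos: [0.6195, 0.2801, 0.2611]
tool_rot: [0.706, -0.706, -0.036, 0.034]
contact_force: [0.1, 0.1, -2.5]
gripper_width: 0.763
```

Call:
{"api": "drive_tool", "payload": {"motion": [[[0,0,0],[0,0,0],1],[[0,0,0],[0,0,0],1]]}}

```text
time: 56.0
tool_pos: [0.6187, 0.2798, 0.2576]
tool_rot: [-0.706, 0.706, 0.034, -0.036]
contact_force: [0.1, 0.7, -2.0]
gripper_width: 0.758
```

```bash
python3 - <<'E'
from h import *
t,r,s=pose(); m=r.as_matrix(); print(t,np.degrees(np.arctan2(m[1,0],m[0,0])),s["contact_force"]); held()
plan([.6235,-.063,.258],5.6,"over")
E
```

```text
[0.61868675 0.27977795 0.25757957] 5.676357707337169 [ 0.07925979  0.72228987 -1.98489245]
held lid y -38.5 19558 min [-47.1 -40.5 -34. ] max [ 45.6 -36.5  43.1] tilt deg [0.03 0.04] w 0.7583982794433333
((-0.7482147216796875, 5.44171142578125), (92.6153564453125, 76.83915710449219), 1.9228123426437378)
over turn [ 0.01  0.02 -0.03] shift [ -1.14  -0.04 -13.66]
```

```bash
python3 - <<'E'
from h import *
a=plan([.6235,-.0618,.258],5.6,"over"); plan([.6235,-.0618,.226],5.6,"dn",a)
E
```

```text
over turn [ 0.01  0.02 -0.03] shift [ -1.13  -0.04 -13.61]
dn turn [0. 0. 0.] shift [ 0.    1.28 -0.  ]
```

Call:
{"api": "drive_tool", "payload": {"motion": [[[0,0,-0.5],[0,0,0],1],[[-0.1,0,-1],[0,0,0],1],[[-0.1,0,-1],[0,0,0],1],[[-0.1,0,-1],[0,0,0],1],[[-0.1,0,-1],[0,0,0],1],[[-0.1,0,-1],[0,0,0],1],[[-0.1,0,-1],[0,0,0],1],[[-0.1,0,-1],[0,0,0],1],[[-0.1,0,-1],[0,0,0],1],[[-0.1,0,-1],[0,0,0],1],[[-0.1,0,-1],[0,0,0],1],[[-0.1,0,-1],[0,0,0],1]]}}

```text
time: 57.25
tool_pos: [0.6194, -0.0107, 0.2576]
tool_rot: [-0.706, 0.706, 0.034, -0.036]
contact_force: [-0.3, -0.1, -2.3]
gripper_width: 0.767
```

Call:
{"api": "drive_tool", "payload": {"motion": [[[-0.1,0,-1],[0,0,0],1],[[0,0,-0.7],[0,0,0],1],[[0,0,-0.4],[0,0,0],1],[[0,0,0],[0,0,0],1],[[0,0.5,0],[0,0,0],1],[[0,0.5,0],[0,0,0],1],[[0,0.2,0],[0,0,0],1],[[0,0,0],[0,0,0],1],[[0,0,0],[0,0,0],1],[[0,0,0],[0,0,0],1]]}}

```text
time: 58.25
tool_pos: [0.6233, -0.0612, 0.2294]
tool_rot: [-0.706, 0.706, 0.035, -0.035]
contact_force: [-0.1, -0.1, -2.7]
gripper_width: 0.764
```

```bash
python3 - <<'E'
from h import *
t,r,s=pose(); print(t,s["contact_force"]); held()
plan([.6235,-.0618,.210],5.6,"dn")
E
```

```text
[ 0.62327444 -0.06120647  0.22942946] [-0.08772547 -0.1320034  -2.72577354]
held lid y -38.5 19554 min [-47.1 -40.5 -34.3] max [ 45.4 -36.5  42.9] tilt deg [0.02 0.03] w 0.7636572528923838
((-0.9020156860351562, 4.877414703369141), (77.14127349853516, 92.46479034423828), 88.78353881835938)
dn turn [0.   0.02 0.01] shift [ 0.01  0.78 -0.02]
```

Call:
{"api": "drive_tool", "payload": {"motion": [[[0.01,0.3,-0.02],[0,0,0],1],[[0,0.25,0],[0,0,0],1],[[0,0.15,0],[0,0,0],1],[[0,0.08,0],[0,0,0],1],[[0,0,0],[0,0,0],1],[[0,0,0],[0,0,0],1]]}}

```text
time: 58.9
tool_pos: [0.6233, -0.0619, 0.2094]
tool_rot: [-0.706, 0.706, 0.035, -0.035]
contact_force: [-0.2, 0.8, -2.2]
gripper_width: 0.762
```

Call:
{"api": "drive_tool", "payload": {"motion": [[[0,0.04,0],[0,0,0],1],[[0,0.04,0],[0,0,0],1],[[0,0,0],[0,0,0],1],[[0,0,0],[0,0,0],1]]}}

```text
time: 59.3
tool_pos: [0.6234, -0.0619, 0.2093]
tool_rot: [-0.706, 0.706, 0.035, -0.035]
contact_force: [-3.7, 0.6, 5.6]
gripper_width: 0.759
```

Call:
{"api": "drive_tool", "payload": {"motion": [[[0,0,0],[0,0,0],-1],[[0,0,0],[0,0,0],-1],[[0,0,0],[0,0,0],-1],[[0,0,0],[0,0,0],-1],[[0,-0.4,0],[0,0,0],-1],[[0,-0.8,0],[0,0,0],-1],[[0,-1,0],[0,0,0],-1],[[0,-0.8,0],[0,0,0],-1],[[0,0,0],[0,0,0],-1],[[0,0,0.6],[0,0,0],-1],[[0,0,1],[0,0,0],-1],[[0,0,1],[0,0,0],-1]]}}

```text
time: 60.5
tool_pos: [0.6157, 0.0043, 0.28]
tool_rot: [0.707, -0.706, -0.034, 0.036]
contact_force: [0.5, -0.1, 0.4]
gripper_width: 1.001
```

Call:
{"api": "drive_tool", "payload": {"motion": [[[-0.2,0,1],[0,0,0],-1],[[-0.2,0,1],[0,0,0],-1],[[-0.2,0,1],[0,0,0],-1],[[-0.2,0,1],[0,0,0],-1],[[-0.2,0,1],[0,0,0],-1],[[-0.2,0,1],[0,-0.9,0],-1],[[-0.2,0,1],[0,-0.9,0],-1],[[-0.2,0,1],[0,0,0],-1],[[-0.2,0,1],[0,0,0],-1],[[-0.2,0,1],[0,0,0],-1],[[0,0,0],[0,0,0],-1],[[0,0,0],[0,0,0],-1]]}}

```text
time: 61.7
tool_pos: [0.5281, 0.2422, 0.2806]
tool_rot: [-0.701, 0.701, 0.09, -0.092]
contact_force: [0.8, -0.8, 0.4]
gripper_width: 1.002
```

```bash
python3 - <<'E'
from h import *
print(pose()[0])
f=grab("wrist"); P=cloud(f)
T=cloud(grab("top")); lidfit(T,.622,-.061,.241,.254)
S=cloud(grab("scene")); lidfit(S,.622,-.061,.241,.254)
print("bar",rect(T,.613,.0335,.05,.130,.142),"jar",rect(T,.62,.46,.09,.12,.14))
b=rect(P,.476,.414,.08,.046,.058); print("B",b,rect(T,.476,.414,.08,.046,.058))
a=plan([.4765,.414,.11],15,"B above")
E
```

```text
[0.52814948 0.24223105 0.28060835]
lid z 247.3 tilt deg [ 0.01 -0.17] [790, [623.9, -63.1], [68.3, 86.5], 5.8, 247.6, (290, 160)]
lid z 247.1 tilt deg [-0.46 -0.65] [487, [624.2, -62.7], [69.0, 92.1], 5.5, 247.7, (248, 159)]
bar [77, [615.1, 34.4], [46.3, 14.2], 35.1, 136.9, (255, 176)] jar [11, [598.5, 424.0], [2.7, 14.1], 64.8, 126.9, (122, 185)]
B [3453, [478.9, 398.4], [66.2, 52.9], 14.8, 52.3, (278, 27)] 0
B above turn [ 0.   -0.07 -0.01] shift [-0.25  6.86  7.23]
```

Tub 3 is seated (lid 247.3 mm). Next is tub B, the last one.

Call:
{"api": "drive_tool", "payload": {"motion": [[[0,0.5,1],[0,-0.07,0],-1],[[0,0.8,1],[0,0,0],-1],[[0,0.8,1],[0,0,0],-1],[[0,0.8,1],[0,0,0],-1],[[0,0.8,1],[0,0,0],-1],[[-0.1,0.8,1],[0,0,0],-1],[[-0.15,0.8,1],[0,0,0],-1],[[0,0.8,0.23],[0,0,0],-1],[[0,0.5,0],[0,0,0],-1],[[0,0.26,0],[0,0,0],-1],[[0,0,0],[0,0,0],-1],[[0,0,0],[0,0,0],-1]]}}

```text
time: 63.05
tool_pos: [0.4775, 0.4142, 0.1118]
tool_rot: [0.701, -0.701, -0.093, 0.092]
contact_force: [0.4, 0.3, -0.6]
gripper_width: 0.997
```

```bash
python3 - <<'E'
from h import *
f=grab("wrist"); P=cloud(f); b=rect(P,.476,.414,.08,.048,.058); print(pose()[0],b)
plan([b[1][0]/1000+.0007,b[1][1]/1000-.0003,.014],b[3],"B dn")
E
```

```text
[0.47757918 0.4144697  0.11219021] [8515, [474.7, 415.0], [66.3, 86.3], 14.9, 52.4, (281, 222)]
B dn turn [-0.01  0.01  0.02] shift [-0.08  3.93  0.03]
```

Call:
{"api": "drive_tool", "payload": {"motion": [[[-0.08,0.8,0.03],[0,0,0],-1],[[0,0.8,0],[0,0,0],-1],[[0,0.8,0],[0,0,0],-1],[[0,0.7,0],[0,0,0],-1],[[0,0.5,0],[0,0,0],-1],[[0,0.33,0],[0,0,0],-1],[[0,0,0],[0,0,0],1],[[0,0,0],[0,0,0],1],[[0,0,0],[0,0,0],1],[[0,0,0],[0,0,0],1],[[0,0,0],[0,0,0],1],[[0,0,0],[0,0,0],1]]}}

```text
time: 64.3
tool_pos: [0.4745, 0.415, 0.013]
tool_rot: [0.701, -0.701, -0.093, 0.092]
contact_force: [-0.4, -0.2, 0.2]
gripper_width: 0.765
```

Call:
{"api": "drive_tool", "payload": {"motion": [[[0,-0.3,0],[0,0,0],1],[[0,-0.5,0],[0,0,0],1],[[0,-1,0],[0,0.9,0],1],[[0,-1,0],[0,0.9,0],1],[[0,-1,0],[0,0.06,0],1],[[0,-1,0],[0,0,0],1],[[0,-1,0],[0,0,0],1],[[0,-1,0],[0,0,0],1],[[0,-1,0],[0,0,0],1],[[0,-1,0],[0,0,0],1],[[0,-1,0],[0,0,0],1],[[0,-1,0],[0,0,0],1]]}}

```text
time: 65.5
tool_pos: [0.4741, 0.4146, 0.2846]
tool_rot: [0.706, -0.706, -0.036, 0.035]
contact_force: [1.0, 0.5, -2.8]
gripper_width: 0.762
```

Call:
{"api": "drive_tool", "payload": {"motion": [[[0,-0.7,0],[0,0,0],1],[[0,-0.4,0],[0,0,0],1],[[0,0,0],[0,0,0],1],[[0,0,0],[0,0,0],1]]}}

```text
time: 65.9
tool_pos: [0.474, 0.4146, 0.3089]
tool_rot: [-0.706, 0.707, 0.035, -0.036]
contact_force: [-0.0, 0.1, -4.0]
gripper_width: 0.765
```

```bash
python3 - <<'E'
from h import *
t,r,s=pose(); m=r.as_matrix(); print(t,np.degrees(np.arctan2(m[1,0],m[0,0])),s["contact_force"]); held()
plan([.6235,-.062,.305],5.6,"over")
E
```

```text
[0.47404149 0.41458894 0.30891854] 5.728789692598236 [-0.01677414  0.11905733 -4.04809251]
held lid y -39.5 19934 min [-47.3 -41.5 -30.5] max [ 44.9 -37.5  43.4] tilt deg [0.04 0.08] w 0.7652669091250153
((-1.2293853759765625, 6.407215118408203), (92.2392807006836, 73.76930236816406), 0.27603062987327576)
over turn [ 0.02  0.03 -0.03] shift [  4.1    0.13 -19.55]
```

Call:
{"api": "drive_tool", "payload": {"motion": [[[0.1,0,-0.5],[0,0,0],1],[[0.2,0,-1],[0,0,0],1],[[0.2,0,-1],[0,0,0],1],[[0.2,0,-1],[0,0,0],1],[[0.2,0,-1],[0,0,0],1],[[0.2,0,-1],[0,0,0],1],[[0.2,0,-1],[0,0,0],1],[[0.2,0,-1],[0,0,0],1],[[0.2,0,-1],[0,0,0],1],[[0.2,0,-1],[0,0,0],1],[[0.2,0,-1],[0,0,0],1],[[0.2,0,-1],[0,0,0],1]]}}

```text
time: 67.15
tool_pos: [0.56, 0.1325, 0.3088]
tool_rot: [-0.706, 0.706, 0.034, -0.036]
contact_force: [0.3, -0.4, -3.1]
gripper_width: 0.764
```

Call:
{"api": "drive_tool", "payload": {"motion": [[[0.2,0,-1],[0,0,0],1],[[0.2,0,-1],[0,0,0],1],[[0.2,0,-1],[0,0,0],1],[[0.2,0,-1],[0,0,0],1],[[0.2,0,-1],[0,0,0],1],[[0.2,0,-1],[0,0,0],1],[[0.2,0,-0.8],[0,0,0],1],[[0.2,0,-0.7],[0,0,0],1],[[0.2,0,-0.5],[0,0,0],1],[[0,0,0],[0,0,0],1],[[0,0,0],[0,0,0],1],[[0,0,0],[0,0,0],1]]}}

```text
time: 68.35
tool_pos: [0.6249, -0.0592, 0.3101]
tool_rot: [0.706, -0.706, -0.036, 0.036]
contact_force: [0.7, 0.7, -2.2]
gripper_width: 0.765
```

```bash
python3 - <<'E'
from h import *
t,r,s=pose(); print(t,s["contact_force"]); held()
a=plan([.6236,-.0624,.275],5.6,"dn");plan([.6236,-.0624,.256],5.6,"dn",a)
E
```

```text
[ 0.62493507 -0.05917472  0.31008764] [ 0.6916191   0.7300503  -2.22432473]
held lid y -39.5 19950 min [-46.8 -41.5 -31.4] max [ 45.2 -37.5  43.4] tilt deg [0.03 0.07] w 0.7645806408831255
((-0.8337173461914062, 6.156604766845703), (91.97636413574219, 74.77378845214844), 0.32145267724990845)
dn turn [-0.    0.04  0.  ] shift [-0.07  1.41 -0.13]
dn turn [0. 0. 0.] shift [ 0.    0.76 -0.  ]
```

Call:
{"api": "drive_tool", "payload": {"motion": [[[-0.07,0.5,-0.13],[0,0.04,0],1],[[0,0.5,0],[0,0,0],1],[[0,0.4,0],[0,0,0],1],[[0,0,0],[0,0,0],1],[[0,0.3,0],[0,0,0],1],[[0,0.25,0],[0,0,0],1],[[0,0.15,0],[0,0,0],1],[[0,0.06,0],[0,0,0],1],[[0,0,0],[0,0,0],1],[[0,0,0],[0,0,0],1]]}}

```text
time: 69.4
tool_pos: [0.6238, -0.0635, 0.2564]
tool_rot: [-0.706, 0.706, 0.034, -0.034]
contact_force: [0.3, 0.7, -2.8]
gripper_width: 0.762
```

Call:
{"api": "drive_tool", "payload": {"motion": [[[0,0.04,0],[0,0,0],1],[[0,0,0],[0,0,0],1],[[0,0,0],[0,0,0],1]]}}

```text
time: 69.7
tool_pos: [0.6237, -0.0634, 0.2552]
tool_rot: [-0.706, 0.706, 0.034, -0.034]
contact_force: [0.1, 0.1, -2.3]
gripper_width: 0.763
```

Call:
{"api": "drive_tool", "payload": {"motion": [[[0,0.04,0.02],[0,0,0],1],[[0,0.03,0],[0,0,0],1],[[0,0,0],[0,0,0],1],[[0,0,0],[0,0,0],1]]}}

```text
time: 70.1
tool_pos: [0.6239, -0.0633, 0.2549]
tool_rot: [-0.706, 0.707, 0.035, -0.034]
contact_force: [-2.1, -1.3, 5.3]
gripper_width: 0.764
```

Contact is at the expected height (254.9 mm). I release, withdraw clear and check.

Call:
{"api": "drive_tool", "payload": {"motion": [[[0,0,0],[0,0,0],-1],[[0,0,0],[0,0,0],-1],[[0,0,0],[0,0,0],-1],[[0,0,0],[0,0,0],-1],[[0,-0.4,0],[0,0,0],-1],[[0,-0.8,0],[0,0,0],-1],[[0,-1,0],[0,0,0],-1],[[0,-0.8,0],[0,0,0],-1],[[0,0,0],[0,0,0],-1],[[0,0,-0.6],[0,0,0],-1],[[0,0,-1],[0,0,0],-1],[[0,0,-1],[0,0,0],-1]]}}

```text
time: 71.3
tool_pos: [0.6292, -0.1288, 0.326]
tool_rot: [0.707, -0.706, -0.033, 0.035]
contact_force: [0.7, 1.1, 0.2]
gripper_width: 1.001
```

Call:
{"api": "drive_tool", "payload": {"motion": [[[-0.5,0,-1],[0,0,0],-1],[[-0.5,0,-1],[0,0,0],-1],[[-0.5,0,-1],[0,0,0],-1],[[-0.5,0,-1],[0,0,0],-1],[[-0.5,0,-1],[0,0,0],-1],[[-0.5,0,-1],[0,0,0],-1],[[0,0,-1],[0,0,0],-1],[[0,0,-1],[0,0,0],-1],[[0,0,0],[0,0,0],-1],[[0,0,0],[0,0,0],-1]]}}

```text
time: 72.3
tool_pos: [0.5736, -0.3346, 0.3261]
tool_rot: [0.707, -0.705, -0.033, 0.035]
contact_force: [0.0, -0.0, 0.7]
gripper_width: 0.997
```

```bash
python3 - <<'E'
from h import *
F=grab("top"); T=cloud(F); lidfit(T,.622,-.061,.288,.301)
G=grab("scene"); S=cloud(G); lidfit(S,.622,-.061,.288,.301)
print("bar",rect(T,.613,.0335,.05,.130,.142),"flange",rect(S,.613,.0335,.045,.1095,.118))
cv2.imwrite("pics/e.png",cv2.resize(G["img"][90:330,130:450],None,fx=2.4,fy=2.4))
E
```

```text
lid z 294.1 tilt deg [ 0.3  -0.01] [869, [623.9, -63.5], [67.9, 86.0], 6.1, 294.5, (291, 154)]
lid z 294.2 tilt deg [-0.72 -0.71] [492, [625.1, -63.9], [69.5, 94.0], 5.8, 294.8, (247, 142)]
bar [78, [615.6, 34.5], [45.2, 14.1], 35.6, 136.6, (255, 176)] flange [304, [616.4, 35.9], [76.3, 74.3], 6.2, 113.3, (272, 220)]
```

View pics/e.png

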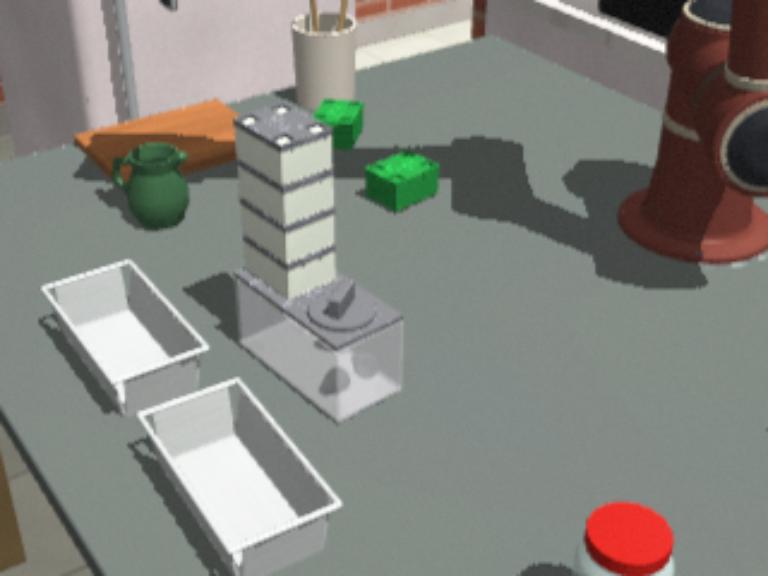

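The final view shows an upright tower of four tubs at (285,200), the cap locked at (342,305), nozzles visible through the tub wall at (335,375), and the pans, pitcher and jar in place. I hand in.

```bash
python3 -c "
from h import *
print(manip.job_done(), manip.state()['time'])"
```

```text
the job is handed in; nothing more can be done
the job is handed in; nothing more can be done
```

The baking kit is put away and the job is handed in, with about 72 s of the 200 s used. `job_done` gives no verdict, so the results below are my own last checks.

- **Nozzles:** I found three and dropped all three into the big tub. None was left on the counter. The last picture shows them through the tub's wall, though I did not measure each one separately.
- **Cap:** It is pressed home and turned clockwise to the stop, about 60° from the notches. The bar top is at 136.6 mm against 136 expected. The flange top read 112.5 to 113.3 mm against 112, with the cameras reading about 0.5 mm high.
- **Tower:** All four small tubs are stacked and in line within 1°. Their lids read 153.2, 200.2, 247.3 and 294.1 mm, against 153, 200, 247 and 294 expected. The centres are within about 3 mm of the stacking place.
- **Left alone:** The pitcher, jar, both loaf pans and the two green look-alikes look in place in the last picture; I did not re-measure them.
- **Knocked tub:** One small tub (B) was knocked about 2 cm aside during the run. I measured it again before picking it up.
- **Disagreement:** The top camera shows the top lid level within 0.3°. The oblique scene camera reads about 0.7° on each axis; I put that down to noise from its slanted view. Both are inside the 1.7° limit.

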